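Clear the light panel, then unlock and hold the exposure lever

TASK

We need a blank exposure of the empty light panel: first put the two pottery finds (the little juglet and the brown spindle whorl) in the wooden finds tray and the black-and-white scale bar in the blue kit tray, setting the pottery down gently rather than dropping it. Only then flip the red safety catch on the grey control box right over, so that its arm is out of the lever's way, pull the yellow-handled lever all the way towards the robot's side of the box with the gripper's fingers, and finish while still holding it there against its spring. The lever must not be pulled before the catch is flipped, and everything else on the table stays where it is.

Things in the scene. Friction and masses are not known exactly. Their poses are not given: they have to be found in the camera images.
- panel: Light panel, a fixed flat slab 240 x 200 x 30 mm with a black frame and a glowing white top; origin at the centre of its underside on the table, x along its 240 mm side, z up. Its top is 30 mm above the table; juglet, whorl and scale bar start on it, their centres at least 95 mm apart.
- juglet: Miniature terracotta juglet standing upright on the panel, round, 56 mm high; belly 42 mm in diameter from 14 to 32 mm up, neck 18 mm in diameter at 50 mm, foot 30 mm in diameter. About 70 g. Origin at the centre of its foot, z up.
- whorl: Brown pottery spindle whorl, a round double cone lying flat, 24 mm high, 40 mm in diameter from 9 to 15 mm up, 24 mm in diameter at the top and the bottom. About 40 g. Origin at the centre of its underside, z up.
- scale_bar: Photographic scale bar lying flat, black with white squares, 80 x 18 x 12 mm, about 40 g. Origin at the centre of its underside, x along its 80 mm length, z up.
- finds_tray: Light wooden open tray for finds, 150 x 150 mm outside, walls 45 mm high and 4 mm thick, floor 4 mm thick, fixed. Origin at the centre of its underside, z up. The finds tray and the kit tray may stand in either place.
- kit_tray: Blue plastic open tray for photographic kit, same size as the finds tray (150 x 150 x 45 mm, walls and floor 4 mm), fixed. Origin at the centre of its underside, z up.
- control_box: Grey exposure control box, 180 (x) x 150 (y) x 60 mm high, fixed. Origin at the centre of its underside; its -x side is the front, which faces roughly towards the robot, z up. The lever and its catch stand on its top.
- lever (a joint): Lever hinged about the box's y axis at (30, -20, 55) mm in the box frame, 110 mm from hinge to mid-grip. 0 = rest, leaning 0.3 rad to the box's +x (back); grows as the grip is pulled to -x (front), to a stop at 0.7 (leaning 0.4 rad to the front). A spring returns it to 0: 2 N at the grip at rest, 5 N at full pull. With the catch closed, the catch's arm stops its stem after about 0.1 rad.
- lever_grip (a point): Middle of the lever's yellow grip, a round bar 18 mm in diameter and 70 mm long along the box's y axis, on a steel stem 12 mm in diameter; about 160 mm above the table (about 165 mm when the lever is upright).
- catch (a joint): Red safety catch, hinged along the box's x axis at y = +55, z = 92 mm in the box frame. 0 (to 0.06 at the start) = closed: its arm, a 10 mm rod 95 mm long at x = +28 mm, lies level towards -y across the front of the lever's stem. Grows as the tab is pushed to the box's +y and the arm rises, to a stop at 1.3. Friction (1 to 2 N at the tab) keeps it where left; the stem is clear beyond 0.75 rad.
- catch_tab (a point): Top end of the catch's red thumb tab, a flat plate 26 mm wide along the box's x, 7 mm thick and about 50 mm long from the hinge, at x = -40 mm in the box frame. When closed, the tab rises from the hinge leaning 0.5 rad to the box's -y, its top 136 mm above the table; fully flipped it leans 0.8 rad to +y.
- catch_hinge (a point): Point on the catch's hinge line below the tab: x = -40, y = +55, z = 92 mm in the box frame.
- amphora: Bystander: terracotta amphora with two handles, 135 mm high, 84 mm in diameter, at the back. Origin at the centre of its foot.
- brush: Bystander: dusting brush, 160 mm long, lying beyond the control box on the robot's right.
- loupe: Bystander: round magnifier with a clear foot and a black top, 50 mm in diameter, 40 mm high. Origin at the centre of its underside.
- film_can: Bystander: black film can with a grey cap, 32 mm in diameter, 50 mm high. Origin at the centre of its underside.
- colour_chart: Bystander: black card with coloured patches, 70 x 100 x 6 mm, lying flat. Origin at the centre of its underside.
- lens_cap: Bystander: round black lens cap, 62 mm in diameter, 9 mm high, lying flat. Origin at the centre of its underside.
Things that resemble listed ones, but are neither listed nor needed, are in the scene too. There is more than one size of the finds_tray; the one meant has the size given above.

How it is judged:
On the way, in this order (a step that is already met when the one before it is completed fails the run):
1. juglet and whorl lie released in the finds tray and the scale bar in the kit tray (x of juglet in the frame of finds_tray between -0.075 and 0.075 m and y of juglet in the frame of finds_tray between -0.075 and 0.075 m and z of each of juglet, whorl in the frame of finds_tray below 0.04 m and linear speed of each of juglet, whorl, scale_bar below 0.03 m/s and contact force between the fingers and juglet below 0.1 N and x of whorl in the frame of finds_tray between -0.075 and 0.075 m and y of whorl in the frame of finds_tray between -0.075 and 0.075 m and contact force between the fingers and whorl below 0.1 N and x of scale_bar in the frame of kit_tray between -0.075 and 0.075 m and y of scale_bar in the frame of kit_tray between -0.075 and 0.075 m and z of scale_bar in the frame of kit_tray below 0.04 m and contact force between the fingers and scale_bar below 0.1 N), for 0.2 s.
2. the safety catch is flipped over (value of joint catch above 0.8 rad), for 0.1 s.
3. the lever is pulled back and held by the fingers (value of joint catch above 0.8 rad and value of joint lever above 0.5 rad and contact force between the fingers and lever above 1 N), for 0.2 s.
At the end, for the whole second after the job is handed in: Juglet and whorl at rest in the finds tray, scale bar in the kit tray (origin within 75 mm of the tray centre per axis, under 40 mm up, not touched); catch past 0.8 rad; lever past 0.5 rad, held by the fingers with over 1 N through the last second (all of step 1 and all of step 3); the arm keeps its last pose, push and grip.
It fails at once if the lever is pulled while the catch still bars it (value of joint lever above 0.25 rad and value of joint catch below 0.6 rad).
It fails at once if a pottery find is dropped (falls faster than 0.9 m/s, about 40 mm) ((linear speed of juglet above 0.9 m/s and contact force between the fingers and juglet below 0.1 N) or (linear speed of whorl above 0.9 m/s and contact force between the fingers and whorl below 0.1 N)).
It fails at once if a bystander is shifted by more than 30 mm (distance of any of amphora, brush, loupe, film_can, colour_chart, lens_cap from where it was at the start of the episode above 0.03 m).
It also fails if it takes over 72 s, if anything falls off the work surface, if the arm or the gripper's body presses on something with over 40 N, if the wrist force passes 120 N, or if a joint passes its speed limit or range.

ROBOT

A 7-joint arm with a two-finger parallel gripper is mounted at the origin on the work surface. World frame = base frame: x ahead of the robot, y to its left, z up, the work surface at z = 0. Lengths are in m, angles in rad, forces in N, time in s.
With the tool pointing down it reaches from about 0.425 to 0.875 m from the base axis. Payload 9.9 kg.
Tool frame: the origin (TCP) lies between the finger pads; the fingertips stand 19 mm ahead of it and the grasp point (between the pads) is the TCP; x points along the fingers, z is the direction in which the jaws open and shut, and the axes are right-handed (so a half turn about x gives the same grasp; the last joint's range is limited). The gripper opens to 85 mm and grips with 20 to 120 N. Pads are 22 mm wide; open, the fingers measure 114 mm over their backs; the gripper's body (76 mm by 85 mm) begins 54 mm behind the grasp point. The pads swing forward as they close: fully open they stand 13 mm farther back than shut.
Start: joints at [-1.378, 0.576, 0.025, 1.437, -0.015, 1.129, -0.057], TCP at [0.184, 0.649, 0.22] pointing down, gripper open.
Joint ranges: [-2.76, 2.76], [-0.34, 2.15], [-1.52, 1.57], [0.19, 2.46], [-1.09, 4.23], [0.17, 1.99], [-2.82, 2.82]. Speed limits (rad/s): [2.22, 2.22, 3.01, 3.01, 3.14, 3.14, 3.14].

INTERFACE

Orientations are given as a unit quaternion [x, y, z, w].
In Python, from workcell import state, eyes, ctrl gives the robot as it stands.
- The arm moves only by the tool apply_moves, never from a script. Its argument "steps" is one flat list of numbers, 7 for each row, row after row: the turn, a rotation vector about the tool's x, y, z in degrees, then the shift along the tool's x, y, z in m, then the opening, from 0 (shut) to 1 (fully open). A call has 1 to 20 rows; each row is the pose to reach, as a shift and turn from the pose commanded when the call began, along the tool's axes at that moment; what a row does not reach only later rows make up. A row lasts 1/10 s, in which the tool goes at most 50 mm and 8.59 degrees, less where a joint would pass 70% of its speed; a pose out of reach is approached as far as the arm can. A call with a gripper value outside its range is refused whole. The fingers move at their own pace and stop on an object; "newtons" is the grip in N (left out, the last holds). Time passes only in rows, so rows that repeat a pose let the fingers close. It gives the time, the measured TCP pose, the force and the opening at its end, in the units of the state.
- state(): the state, without advancing time (a new reading comes with each control period).
- eyes.capture(name): name is "scene" or "top"; returns (picture, depth): 400x640x3 uint8, red, green, blue; 400x640 float32, m along the optical axis (not along the pixel's ray), 0 where there is no reading.
- eyes.calibration(name): a dict with "mtx" (3x3 intrinsics, pixels), "D" ([k1, k2, p1, p2, k3] as OpenCV has them; the pictures are not rectified), "eye" and "attitude" of the camera in the world. Camera axes: x right, y up, looking along -z (the intrinsics and any distortion apply to the point x, -y, -z); pixel columns grow to the right and rows downward; lengths in m; the calibration is good to about 2 mm. A picture is of the moment at which its call begins. calibration takes no time and is no camera call.
- ctrl.hand_in(): hands the job in, once; it reports no verdict.
The state is a dict: "time_s": time; "q": joint angles; "qd": joint speeds; "joint_torque": joint torques, N m; "tcp_pos": TCP position; "eef_rot": TCP orientation; "ft_force": force on the tool from outside, world axes, zero at the start; "moment": the same for the moment, N m; "width": opening from 0.0 (shut) to 1.0 (fully open).
Only numpy, scipy, OpenCV 4.12 (cv2) and the standard library are available. Lean on these libraries where they do the work, as an engineer would, in place of code of your own. Each camera call takes 0.05 s, during which the arm holds its last target.

## Working session

There is one attempt and no reset: what is moved stays moved. The work goes in short steps, Python scripts to look and compute and a tool call to move; the robot and the scene stay as the last step left them, time stands still between calls to the robot, and variables do not carry over. Pictures are saved under pics/ and viewed, and the job is handed in when it is done.

Besides the shell and the picture viewer there is one more tool, called by a JSON object that holds its "method" and its "body". apply_moves: Moves the arm, as the interface text tells. Its arguments: {"type":"object","properties":{"steps":{"type":"array"},"newtons":{"type":"number"}},"required":["steps"]}

```bash
mkdir -p pics; ls; python3 - <<'E'
from workcell import state, eyes, ctrl
import cv2,numpy as np
print(state())
for n in ("scene","top"):
    p,d=eyes.capture(n); cv2.imwrite(f"pics/{n}0.png",p[:,:,::-1]); np.savez(f"pics/{n}0.npz",p=p,d=d)
    print(eyes.calibration(n), (d>0).mean())
E
```

```text
pics
{'time_s': 0.0, 'q': array([-1.37779163,  0.5765003 ,  0.02483251,  1.43791991, -0.01497256,
        1.12899321, -0.0565023 ]), 'qd': array([ 0.00084849,  0.00250357,  0.00090192,  0.00097589, -0.0004471 ,
        0.00081629,  0.00072331]), 'joint_torque': array([-5.94985959e-04, -7.65765524e+01,  2.25037716e+00, -2.85961568e+01,
        1.53711636e-02,  1.28614646e-02,  3.97068618e-05]), 'tcp_pos': array([0.18433453, 0.64884881, 0.2188596 ]), 'eef_rot': array([-0.42663036,  0.56462651,  0.42587606,  0.56374907]), 'ft_force': array([-0.22343473,  0.36598833,  0.41671886]), 'moment': array([0.01753622, 0.01791207, 0.00494595]), 'width': 1.0033557882534736}
{'mtx': array([[398.84481258,   0.        , 316.8051495 ],
       [  0.        , 398.84481258, 201.85468505],
       [  0.        ,   0.        ,   1.        ]]), 'D': array([0.02780194, 0.        , 0.        , 0.        , 0.        ]), 'eye': array([1.04992785, 0.74723474, 0.68102952]), 'attitude': array([0.15656871, 0.46267779, 0.82618101, 0.28078538])} 0.994546875
{'mtx': array([[485.60132688,   0.        , 312.676758  ],
       [  0.        , 485.60132688, 201.14582459],
       [  0.        ,   0.        ,   1.        ]]), 'D': array([0.01047903, 0.        , 0.        , 0.        , 0.        ]), 'eye': array([ 0.29964008, -0.00916524,  1.58614354]), 'attitude': array([-0.05213606,  0.03669313,  0.71630226, -0.69487158])} 0.9958125
```

View pics/scene0.png

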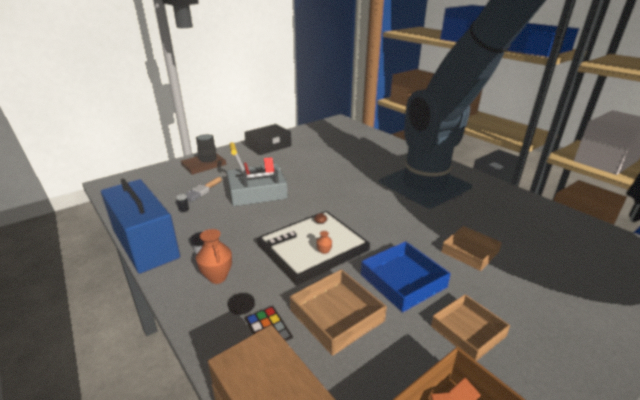

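View pics/top0.png

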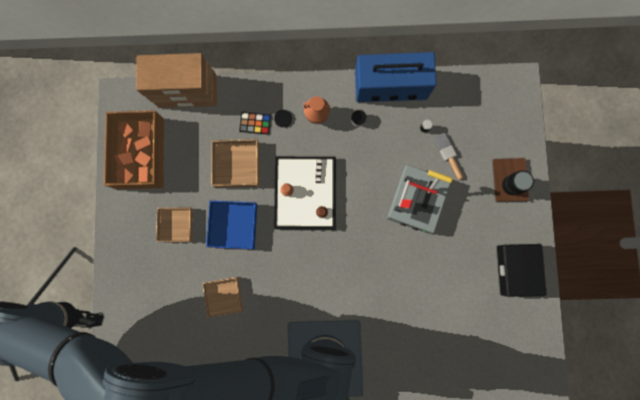

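The scene view shows the panel at about (313,245) with the juglet, whorl and scale bar on it, the wooden tray at (337,308), the blue tray at (405,273) and the control box at (257,180). In the top view, up is world +x and left is +y. The trays are at (236,163) and (232,225), and the box is at (420,198).

```bash
cat > h.py <<'E'
import numpy as np,cv2
from scipy.spatial.transform import Rotation as R
from workcell import state,eyes,ctrl
def cam(n):
    c=eyes.calibration(n); return c['mtx'],c['D'],c['eye'],R.from_quat(c['attitude'])
def rays(n,px):
    K,D,e,A=cam(n)
    u=cv2.undistortPoints(np.array(px,float).reshape(-1,1,2),K,D).reshape(-1,2)
    return e,A.apply(np.c_[u[:,0],-u[:,1],-np.ones(len(u))])
def plane(n,px,z):
    e,d=rays(n,px); return e+d*((z-e[2])/d[:,2])[:,None]
def depthpts(n,d):
    v,u=np.mgrid[:d.shape[0],:d.shape[1]]
    e,r=rays(n,np.c_[u.ravel(),v.ravel()]); return (e+r*d.reshape(-1,1)).reshape(*d.shape,3)
def proj(n,P):
    K,D,e,A=cam(n); p=A.inv().apply(np.atleast_2d(P)-e); q=np.c_[p[:,0],-p[:,1],-p[:,2]]
    return cv2.projectPoints(q,np.zeros(3),np.zeros(3),K,D)[0].reshape(-1,2)
E
python3 - <<'E'
from h import *
f=np.load('pics/top0.npz');p,d=f['p'],f['d']
P=depthpts('top',d)
for uv in [(350,260),(306,190),(290,170),(236,163),(232,225),(420,180),(286,189),(322,212),(319,170)]:
    print(uv,P[uv[1],uv[0]].round(3), p[uv[1],uv[0]])
c=cv2.resize(p[130:260,190:350],None,fx=5,fy=4.6,interpolation=cv2.INTER_CUBIC);cv2.imwrite('pics/c1.png',c[:,:,::-1])
c=cv2.resize(p[150:240,380:480],None,fx=6,fy=6,interpolation=cv2.INTER_CUBIC);cv2.imwrite('pics/c2.png',c[:,:,::-1])
f=np.load('pics/scene0.npz');p=f['p']
c=cv2.resize(p[130:215,180:310],None,fx=6,fy=6,interpolation=cv2.INTER_CUBIC);cv2.imwrite('pics/c3.png',c[:,:,::-1])
E
```

```text
(350, 260) [ 0.305 -0.093 -0.   ] [127 125 116]
(306, 190) [0.533 0.043 0.033] [154 152 137]
(290, 170) [0.603 0.093 0.024] [232 230 215]
(236, 163) [ 0.637  0.275 -0.001] [166 128  92]
(232, 225) [0.429 0.288 0.008] [ 44  80 147]
(420, 180) [ 0.549 -0.32   0.062] [80 85 81]
(286, 189) [0.531 0.103 0.087] [176 106  72]
(322, 212) [ 0.458 -0.007  0.053] [107  65  47]
(319, 170) [ 0.596 -0.002  0.043] [59 56 54]
```

View pics/c1.png

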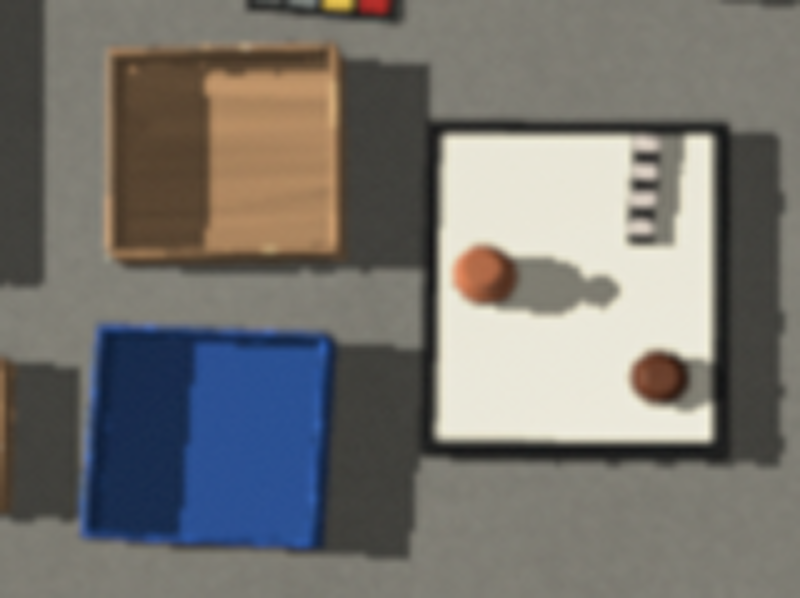

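View pics/c2.png

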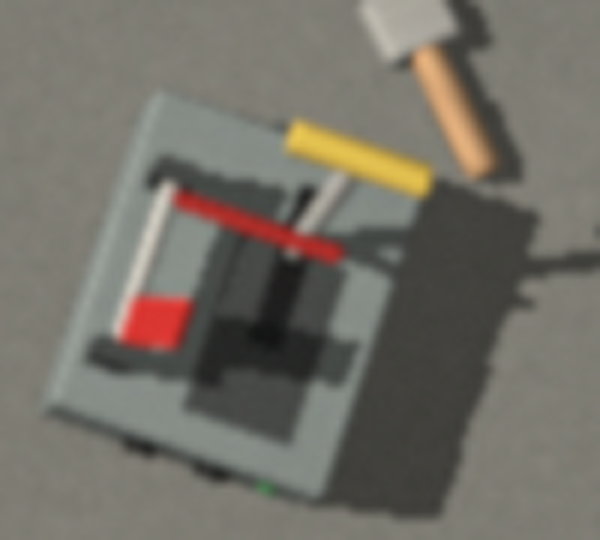

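View pics/c3.png

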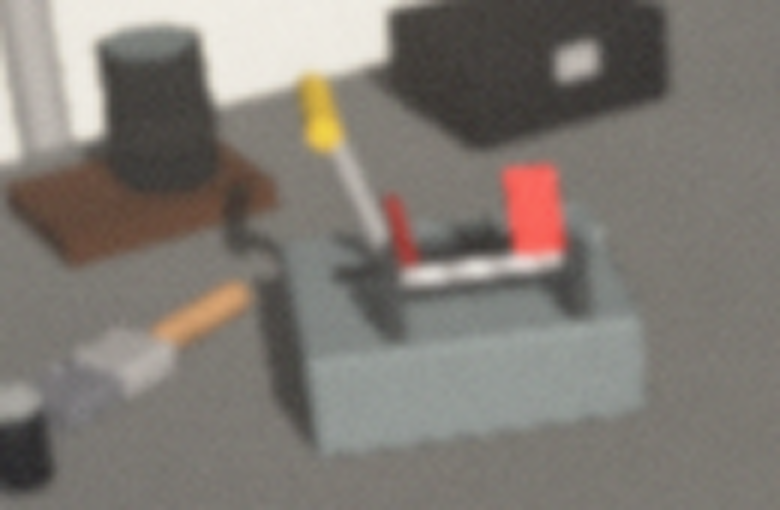

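```bash
cat > m.py <<'E'
from h import *
f=np.load('pics/top0.npz');p,d=f['p'],f['d']
def cr(pts): a=np.array(pts,float); return np.c_[190+(a[:,0]+.5)/5-.5,130+(a[:,1]+.5)/4.6-.5]
def c2(pts): a=np.array(pts,float); return np.c_[380+(a[:,0]+.5)/6-.5,150+(a[:,1]+.5)/6-.5]
def quad(name,px,z):
    w=plane('top',px,z); e=w[1]-w[0]; g=w[2]-w[1]
    s=[np.linalg.norm(w[(i+1)%4]-w[i]).round(3) for i in range(4)]
    print(name,w.mean(0).round(4),'sides',s,'ang12',np.degrees(np.arctan2(e[1],e[0])).round(1),np.degrees(np.arctan2(g[1],g[0])).round(1)); return w
print(quad('finds',cr([(107,50),(338,45),(340,255),(112,258)]),.045).round(3))
print(quad('kit',cr([(100,327),(330,336),(322,545),(84,537)]),.045).round(3))
quad('panel',cr([(430,123),(727,125),(722,457),(425,450)]),.03)
quad('box',c2([(158,92),(430,180),(322,498),(48,405)]),.06)
hsv=cv2.cvtColor(p,cv2.COLOR_RGB2HSV)
P=depthpts('top',d)
roi=np.zeros(d.shape,bool); roi[160:228,277:334]=1
m=roi&(hsv[...,0]<15)&(hsv[...,1]>90)
n,l,st,ce=cv2.connectedComponentsWithStats(m.astype(np.uint8))
for i in range(1,n):
    if st[i,4]>20:
        (x,y),r=cv2.minEnclosingCircle(np.argwhere(l==i)[:,::-1].astype(np.float32))
        print(st[i],ce[i],(x,y,r),[plane('top',[ce[i]],z)[0].round(4) for z in (.042,.053)])
# scale bar: crop corners
w=quad('bar',cr([(633,133),(662,133),(657,243),(627,243)]),.042);print(w.round(3))
yl=(hsv[...,0]>18)&(hsv[...,0]<32)&(hsv[...,1]>120);yl[:,:400]=0;yl[:160]=0;yl[200:]=0;yl[:,460:]=0
q=np.argwhere(yl)[:,::-1].astype(np.float32);r=cv2.minAreaRect(q);print('grip',r,q.mean(0))
b=cv2.boxPoints(r);w=plane('top',b,.16);print(w.round(3),plane('top',[q.mean(0)],.163).round(4))
rd=((hsv[...,0]<6)|(hsv[...,0]>174))&(hsv[...,1]>170);rd[:,:395]=0;rd[:, 445:]=0;rd[:160]=0;rd[230:]=0
q=np.argwhere(rd)[:,::-1];print('red pts',len(q));
print('tab z', [ (tuple(x),P[x[1],x[0]].round(3)) for x in q[::12]])
print('brush/handle', plane('top',c2([(440,50),(485,175),(370,30),(455,10)]),.02).round(3))
E
python3 m.py
```

```text
finds [0.6292 0.2718 0.045 ] sides [np.float64(0.151), np.float64(0.151), np.float64(0.148), np.float64(0.15)] ang12 -90.6 179.6
[[0.705 0.348 0.045]
 [0.704 0.197 0.045]
 [0.553 0.198 0.045]
 [0.556 0.345 0.045]]
kit [0.4287 0.2833 0.045 ] sides [np.float64(0.149), np.float64(0.145), np.float64(0.152), np.float64(0.146)] ang12 -94.3 177.2
[[0.507 0.353 0.045]
 [0.496 0.205 0.045]
 [0.351 0.212 0.045]
 [0.361 0.363 0.045]]
panel [0.5273 0.0468 0.03  ] sides [np.float64(0.194), np.float64(0.236), np.float64(0.191), np.float64(0.233)] ang12 -92.4 177.2
box [ 0.4912 -0.3154  0.06  ] sides [np.float64(0.149), np.float64(0.178), np.float64(0.149), np.float64(0.177)] ang12 -110.4 158.1
[281 184  12  12 115] [286.49565217 189.46956522] (286.5, 189.5, 6.041623115539551) [array([0.5359, 0.105 , 0.042 ]), array([0.5342, 0.1042, 0.053 ])]
[317 207  10  10  84] [321.44047619 211.70238095] (321.5, 211.5, 5.147915363311768) [array([ 0.4604, -0.0052,  0.042 ]), array([ 0.4593, -0.0052,  0.053 ])]
bar [ 5.946e-01 -1.000e-04  4.200e-02] sides [np.float64(0.019), np.float64(0.079), np.float64(0.019), 
[... 555 characters left out ...]
21), np.int64(187)), array([ 0.522, -0.315,  0.096])), ((np.int64(424), np.int64(189)), array([ 0.515, -0.323,  0.098])), ((np.int64(433), np.int64(190)), array([ 0.511, -0.351,  0.095])), ((np.int64(436), np.int64(192)), array([ 0.505, -0.36 ,  0.097])), ((np.int64(407), np.int64(201)), array([ 0.476, -0.265,  0.125])), ((np.int64(409), np.int64(202)), array([ 0.472, -0.269,  0.134])), ((np.int64(402), np.int64(204)), array([ 0.47 , -0.253,  0.103])), ((np.int64(404), np.int64(205)), array([ 0.465, -0.256,  0.116])), ((np.int64(407), np.int64(206)), array([ 0.461, -0.264,  0.124]))]
brush/handle [[ 0.626 -0.439  0.02 ]
 [ 0.556 -0.459  0.02 ]
 [ 0.638 -0.402  0.02 ]
 [ 0.647 -0.449  0.02 ]]
```

```bash
cat >> h.py <<'E'
def mv(target,jaw_deg=None,s=None,Rt=None):
    """print shift in tool axes & rotvec deg to reach target TCP, pointing down with jaw at jaw_deg"""
    s=s or state(); p=s['tcp_pos'];A=R.from_quat(s['eef_rot'])
    if jaw_deg is not None:
        best=None
        for k in (0,180):
            a=np.radians(jaw_deg+k); z=np.array([np.cos(a),np.sin(a),0]);x=np.array([0,0,-1.]);y=np.cross(z,x)
            B=R.from_matrix(np.c_[x,y,z]); rv=(A.inv()*B).as_rotvec(degrees=True)
            if best is None or np.linalg.norm(rv)<np.linalg.norm(best): best=rv
        rv=best
    elif Rt is not None: rv=(A.inv()*Rt).as_rotvec(degrees=True)
    else: rv=np.zeros(3)
    return rv.round(2), A.inv().apply(np.array(target)-p).round(4)
def st():
    s=state();M=R.from_quat(s['eef_rot']).as_matrix()
    print('t',round(s['time_s'],2),'p',s['tcp_pos'].round(4),'F',s['ft_force'].round(1),'w',round(s['width'],3),'q',s['q'].round(2));print(M.round(3))
E
python3 - <<'E'
from h import *
st()
for j in (90,86,60,30): print(j,mv((.535,.1045,.15),j))
E
```

```text
t 0.1 p [0.1844 0.6489 0.219 ] F [ 0.6 -0.   0.1] w 0.998 q [-1.38  0.58  0.02  1.44 -0.01  1.13 -0.06]
[[-0.    -0.962  0.273]
 [-0.001  0.273  0.962]
 [-1.    -0.    -0.001]]
90 (array([-1.586e+01, -8.000e-02, -1.000e-02]), array([ 0.0696, -0.4861, -0.4278]))
86 (array([-11.86,  -0.08,  -0.  ]), array([ 0.0696, -0.4861, -0.4278]))
60 (array([ 1.414e+01, -8.000e-02,  1.000e-02]), array([ 0.0696, -0.4861, -0.4278]))
30 (array([ 4.414e+01, -8.000e-02,  4.000e-02]), array([ 0.0696, -0.4861, -0.4278]))
```

{"method": "apply_moves", "body": {"steps": [-4,0,0,0.02,-0.12,-0.105,1,-8,0,0,0.04,-0.24,-0.21,1,-12,0,0,0.06,-0.36,-0.32,1,-12,0,0,0.07,-0.486,-0.428,1,-12,0,0,0.07,-0.486,-0.428,1,-12,0,0,0.07,-0.486,-0.428,1,-12,0,0,0.07,-0.486,-0.428,1,-12,0,0,0.07,-0.486,-0.428,1,-12,0,0,0.07,-0.486,-0.428,1,-12,0,0,0.07,-0.486,-0.428,1,-12,0,0,0.07,-0.486,-0.428,1,-12,0,0,0.07,-0.486,-0.428,1,-12,0,0,0.07,-0.486,-0.428,1,-12,0,0,0.07,-0.486,-0.428,1,-12,0,0,0.07,-0.486,-0.428,1,-12,0,0,0.07,-0.486,-0.428,1,-12,0,0,0.07,-0.486,-0.428,1], "newtons": 30}}

```text
time_s: 1.8
tcp_pos: [0.5343, 0.1064, 0.1497]
eef_rot: [-0.483, 0.516, 0.484, 0.516]
ft_force: [-1.1, 0.1, -1.0]
width: 1.002
```

{"method": "apply_moves", "body": {"steps": [0,0,0,0.03,0,-0.002,1,0,0,0,0.06,0,-0.002,1,0,0,0,0.08,0,-0.002,1,0,0,0,0.094,0,-0.002,1,0,0,0,0.094,0,-0.002,1,0,0,0,0.094,0,-0.002,0.8,0,0,0,0.094,0,-0.002,0.6,0,0,0,0.094,0,-0.002,0.5,0,0,0,0.094,0,-0.002,0.4,0,0,0,0.094,0,-0.002,0.3,0,0,0,0.094,0,-0.002,0.3,0,0,0,0.094,0,-0.002,0.3,0,0,0,0.094,0,-0.002,0.3], "newtons": 30}}

```text
time_s: 3.1
tcp_pos: [0.5359, 0.1042, 0.0569]
eef_rot: [-0.483, 0.515, 0.483, 0.518]
ft_force: [-1.2, 5.1, 9.1]
width: 0.308
```

```bash
python3 - <<'E'
from h import *
st(); print(mv((.664,.272,.12),90),mv((.664,.272,.033),90))
p,d=eyes.capture('scene'); cv2.imwrite('pics/s1.png',cv2.resize(p[190:350,230:470],None,fx=3,fy=3)[:,:,::-1])
E
```

```text
t 3.1 p [0.5359 0.1042 0.0569] F [-1.2  5.1  9.1] w 0.308 q [-0.29  0.59  0.02  1.97 -0.02  0.58  1.25]
[[ 0.003 -0.998  0.067]
 [ 0.002  0.067  0.998]
 [-1.    -0.002  0.002]]
(array([-3.82,  0.12,  0.14]), array([-0.0624, -0.1168,  0.1761])) (array([-3.82,  0.12,  0.14]), array([ 0.0246, -0.1166,  0.1759]))
```

View pics/s1.png

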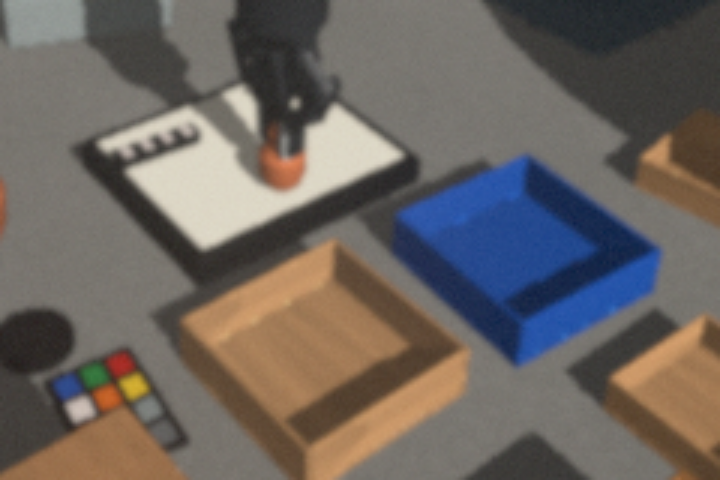

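```bash
python3 - <<'E'
from h import *
p,d=eyes.capture('scene'); c=p[185:260,290:360]; cv2.imwrite('pics/s2.png',cv2.resize(c,None,fx=8,fy=8,interpolation=cv2.INTER_CUBIC)[:,:,::-1])
print(proj('scene',[(.5359,.1042,z) for z in (.03,.044,.057,.062,.086)]),proj('scene',[(.5359,.1042+k,.057) for k in (-.021,.021)]))
E
```

```text
[[323.31343307 249.57341838]
 [323.35299456 245.30582554]
 [323.390268   241.28939459]
 [323.40474436 239.73061661]
 [323.47534334 232.13776444]] [[318.40545365 237.41977345]
 [328.51559484 245.26859016]]
```

View pics/s2.png

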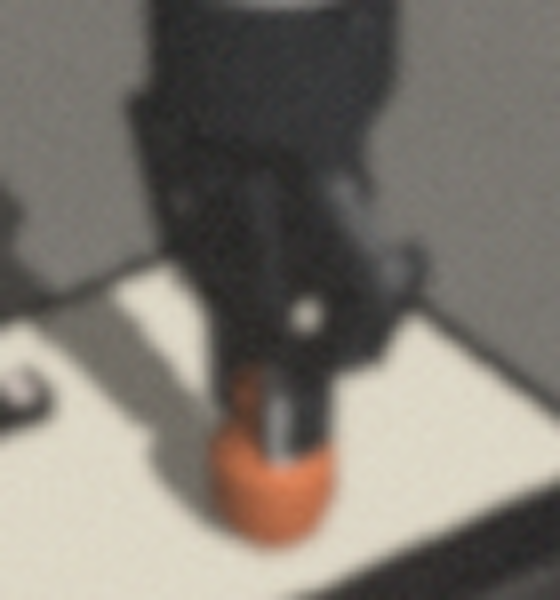

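```bash
python3 - <<'E'
from h import *
p,d=eyes.capture('scene'); P=depthpts('scene',d)
for r in range(228,252,2):
    print(r,[(tuple((P[r,c]*1000).round().astype(int)),tuple(p[r,c])) for c in (320,324,328,331)])
E
```

```text
228 [((np.int64(537), np.int64(91), np.int64(92)), (np.uint8(47), np.uint8(45), np.uint8(44))), ((np.int64(552), np.int64(127), np.int64(119)), (np.uint8(51), np.uint8(46), np.uint8(48))), ((np.int64(552), np.int64(142), np.int64(127)), (np.uint8(51), np.uint8(48), np.uint8(46))), ((np.int64(554), np.int64(155), np.int64(135)), (np.uint8(51), np.uint8(50), np.uint8(46)))]
230 [((np.int64(539), np.int64(93), np.int64(88)), (np.uint8(58), np.uint8(50), np.uint8(41))), ((np.int64(553), np.int64(127), np.int64(113)), (np.uint8(55), np.uint8(49), np.uint8(48))), ((np.int64(555), np.int64(145), np.int64(124)), (np.uint8(47), np.uint8(45), np.uint8(44))), ((np.int64(552), np.int64(153), np.int64(127)), (np.uint8(56), np.uint8(52), np.uint8(51)))]
232 [((np.int64(543), np.int64(98), np.int64(86)), (np.uint8(83), np.uint8(55), np.uint8(44))), ((np.int64(549), np.int64(123), np.int64(103)), (np.uint8(75), np.uint8(72), np.uint8(70))), ((np.int64(551), np.int64(141), np.int64(114)), (np.uint8(47), np.uint8(45), np.uint8(44))), ((np.int64(546), np.int64(146), np.int64(115)), (np.uint8(105), np.u
[... 2749 characters left out ...]
(143), np.uint8(84), np.uint8(59))), ((np.int64(548), np.int64(122), np.int64(52)), (np.uint8(185), np.uint8(109), np.uint8(76))), ((np.int64(537), np.int64(125), np.int64(48)), (np.uint8(190), np.uint8(112), np.uint8(79))), ((np.int64(515), np.int64(111), np.int64(29)), (np.uint8(201), np.uint8(174), np.uint8(154)))]
250 [((np.int64(554), np.int64(113), np.int64(42)), (np.uint8(138), np.uint8(86), np.uint8(62))), ((np.int64(547), np.int64(121), np.int64(44)), (np.uint8(173), np.uint8(103), np.uint8(70))), ((np.int64(538), np.int64(126), np.int64(43)), (np.uint8(183), np.uint8(119), np.uint8(89))), ((np.int64(520), np.int64(117), np.int64(29)), (np.uint8(213), np.uint8(202), np.uint8(182)))]
```

{"method": "apply_moves", "body": {"steps": [0,0,0,0,0,0,0.5,0,0,0,0,0,0,0.7,0,0,0,0,0,0,1,0,0,0,0,0,0,1,0,0,0,0,0,0,1,0,0,0,0,0,0,1]}}

```text
time_s: 3.85
tcp_pos: [0.5348, 0.1027, 0.0556]
eef_rot: [-0.483, 0.517, 0.483, 0.517]
ft_force: [0.3, 0.0, 0.2]
width: 0.999
```

```bash
python3 - <<'E'
from h import *
st()
p,d=eyes.capture('scene'); c=p[185:260,280:370]; cv2.imwrite('pics/s3.png',cv2.resize(c,None,fx=8,fy=8,interpolation=cv2.INTER_CUBIC)[:,:,::-1])
P=depthpts('scene',d)
for r in range(232,256,2):
    print(r,[tuple(int(v) for v in (P[r,c]*1000).round())+(int(p[r,c].max()),) for c in (318,324,328,332,336,340,344)])
E
```

```text
t 3.85 p [0.5348 0.1027 0.0556] F [0.3 0.  0.2] w 0.999 q [-0.29  0.59  0.02  1.97 -0.02  0.58  1.25]
[[-0.    -0.998  0.067]
 [-0.     0.067  0.998]
 [-1.     0.    -0.   ]]
232 [(499, 34, 30, 212), (535, 105, 87, 100), (526, 110, 85, 154), (553, 157, 124, 52), (553, 173, 133, 52), (543, 175, 130, 89), (441, 77, 29, 177)]
234 [(504, 40, 29, 210), (538, 109, 84, 92), (484, 59, 31, 137), (546, 150, 111, 70), (553, 173, 128, 53), (457, 79, 31, 178), (449, 86, 31, 216)]
236 [(512, 51, 32, 182), (542, 114, 82, 94), (521, 105, 68, 134), (548, 152, 107, 96), (541, 159, 108, 54), (462, 85, 29, 210), (454, 92, 30, 220)]
238 [(548, 97, 69, 119), (541, 113, 75, 95), (529, 114, 70, 97), (547, 151, 101, 115), (540, 158, 101, 60), (469, 92, 30, 211), (459, 98, 29, 221)]
240 [(553, 103, 68, 131), (542, 115, 70, 102), (531, 117, 66, 86), (549, 154, 97, 113), (538, 156, 93, 60), (473, 97, 28, 213), (467, 106, 31, 222)]
242 [(555, 106, 64, 150), (544, 117, 67, 128), (537, 124, 67, 91), (546, 150, 87, 116), (538, 156, 87, 106), (481, 106, 30, 219), (473, 113, 31, 219)]
244 [(556, 107, 59, 135), (547, 
[... 179 characters left out ...]
7, 183), (508, 106, 30, 197), (501, 115, 32, 221), (490, 117, 28, 221), (483, 125, 30, 220)]
248 [(556, 108, 47, 109), (547, 121, 51, 183), (538, 126, 50, 187), (515, 114, 31, 212), (505, 118, 29, 221), (498, 126, 31, 220), (490, 134, 31, 222)]
250 [(554, 106, 38, 118), (547, 121, 45, 173), (539, 127, 44, 180), (519, 120, 30, 220), (513, 128, 33, 221), (500, 130, 27, 220), (495, 139, 30, 210)]
252 [(551, 101, 27, 184), (545, 119, 36, 162), (532, 119, 30, 187), (524, 125, 29, 220), (516, 132, 30, 220), (507, 138, 29, 194), (498, 143, 28, 111)]
254 [(558, 111, 30, 220), (1050, 747, 681, 200), (538, 126, 30, 216), (529, 131, 29, 222), (520, 137, 29, 192), (511, 142, 27, 96), (503, 148, 27, 48)]
```

View pics/s3.png

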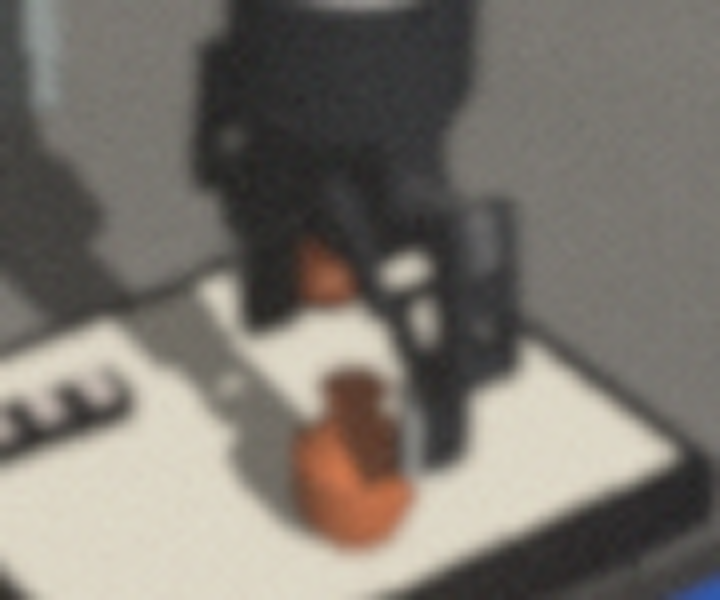

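The picture shows the open fingertips at about pixel (335,243), which is z ≈ 0.08. That is roughly 30 mm higher than the reported TCP implies, so the fingers only caught the juglet's shoulder. I'll go lower and watch the force.

{"method": "apply_moves", "body": {"steps": [0,0,0,0.008,0,0.001,1,0,0,0,0.016,0,0.001,1,0,0,0,0.02,0,0.001,1,0,0,0,0.02,0,0.001,1]}}

```text
time_s: 4.3
tcp_pos: [0.5343, 0.1036, 0.0347]
eef_rot: [-0.483, 0.517, 0.483, 0.516]
ft_force: [-0.2, -0.7, 0.5]
width: 1.0
```

```bash
python3 - <<'E'
from h import *
st()
p,d=eyes.capture('scene'); c=p[185:260,280:370]; cv2.imwrite('pics/s4.png',cv2.resize(c,None,fx=8,fy=8,interpolation=cv2.INTER_CUBIC)[:,:,::-1])
s=state();
for off in (0,.02,.03): print(off,proj('scene',[(.546,.152,s['tcp_pos'][2]-.006+off),(.536,.058,s['tcp_pos'][2]-.006+off)])*1.0)
E
```

```text
t 4.3 p [0.5343 0.1036 0.0347] F [-0.2 -0.7  0.5] w 1.0 q [-0.29  0.62  0.02  1.98 -0.02  0.54  1.25]
[[-0.002 -0.998  0.067]
 [-0.     0.067  0.998]
 [-1.     0.002 -0.001]]
0 [[331.9323303  260.78624298]
 [312.63940181 241.33775774]]
0.02 [[332.08058449 254.55714956]
 [312.59036226 235.32613052]]
0.03 [[332.15595261 251.39404734]
 [312.56546141 232.27625234]]
```

View pics/s4.png

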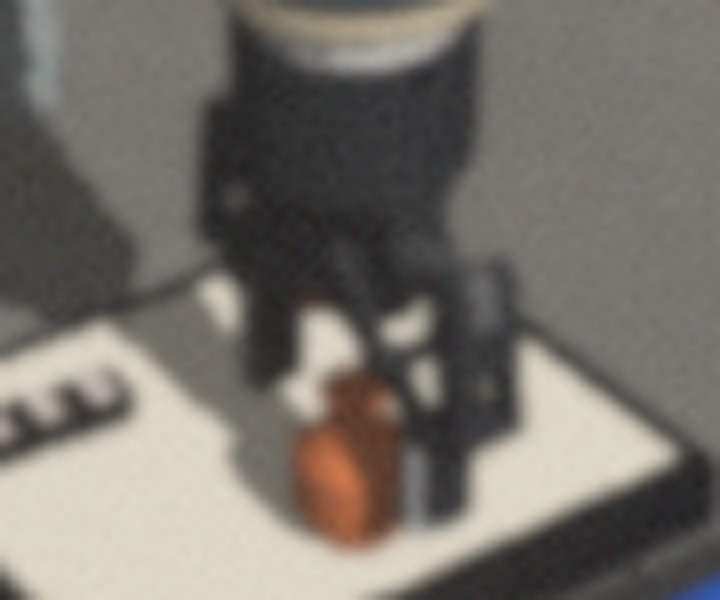

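{"method": "apply_moves", "body": {"steps": [0,0,0,0.006,0,0.001,1,0,0,0,0.012,0,0.001,1,0,0,0,0.013,0,0.001,1,0,0,0,0.013,0,0.001,0.8,0,0,0,0.013,0,0.001,0.6,0,0,0,0.013,0,0.001,0.5,0,0,0,0.013,0,0.001,0.4,0,0,0,0.013,0,0.001,0.3,0,0,0,0.013,0,0.001,0.2,0,0,0,0.013,0,0.001,0.2,0,0,0,0.013,0,0.001,0.2], "newtons": 30}}

```text
time_s: 5.45
tcp_pos: [0.5352, 0.1048, 0.0231]
eef_rot: [-0.483, 0.516, 0.483, 0.517]
ft_force: [-1.1, 0.6, 6.5]
width: 0.477
```

```bash
python3 - <<'E'
from h import *
st()
p,d=eyes.capture('scene'); c=p[185:260,280:370]; cv2.imwrite('pics/s5.png',cv2.resize(c,None,fx=8,fy=8,interpolation=cv2.INTER_CUBIC)[:,:,::-1])
E
```

```text
t 5.45 p [0.5352 0.1048 0.0231] F [-1.1  0.6  6.5] w 0.477 q [-0.29  0.64  0.02  1.99 -0.02  0.51  1.25]
[[ 0.    -0.998  0.067]
 [ 0.     0.067  0.998]
 [-1.    -0.     0.   ]]
```

View pics/s5.png

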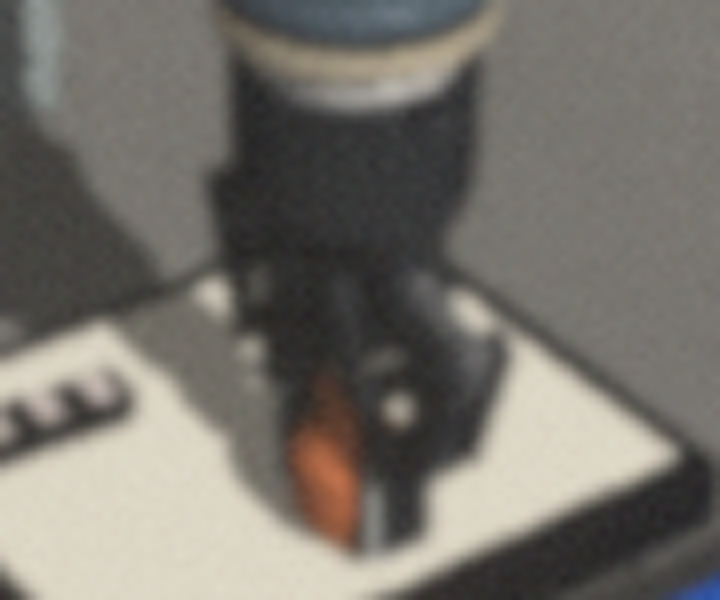

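Gripped on the belly at width 0.477, about 41 mm. Next I lift it and carry it to the finds tray.

```bash
python3 - <<'E'
from h import *
print(mv((.662,.272,.10),90),mv((.662,.272,.0),90))
E
```

```text
(array([-3.86,  0.01,  0.03]), array([-0.0768, -0.1153,  0.1753])) (array([-3.86,  0.01,  0.03]), array([ 0.0232, -0.1153,  0.1753]))
```

{"method": "apply_moves", "body": {"steps": [0,0,0,-0.02,0,0,0.2,0,0,0,-0.05,0,0,0.2,0,0,0,-0.077,-0.005,0.01,0.2,-2,0,0,-0.077,-0.025,0.04,0.2,-4,0,0,-0.077,-0.045,0.07,0.2,-4,0,0,-0.077,-0.065,0.1,0.2,-4,0,0,-0.077,-0.085,0.13,0.2,-4,0,0,-0.077,-0.105,0.16,0.2,-4,0,0,-0.077,-0.115,0.175,0.2,-4,0,0,-0.077,-0.115,0.175,0.2,-4,0,0,-0.077,-0.115,0.175,0.2]}}

```text
time_s: 6.6
tcp_pos: [0.661, 0.2712, 0.0989]
eef_rot: [-0.501, 0.5, 0.501, 0.499]
ft_force: [-0.1, -0.3, -1.1]
width: 0.48
```

```bash
python3 - <<'E'
from h import *
st();print(mv((.662,.272,.0),90))
p,d=eyes.capture('scene'); c=p[200:350,260:460]; cv2.imwrite('pics/s6.png',cv2.resize(c,None,fx=4,fy=4,interpolation=cv2.INTER_CUBIC)[:,:,::-1])
E
```

```text
t 6.6 p [0.661  0.2712 0.0989] F [-0.1 -0.3 -1.1] w 0.48 q [-0.47  0.74  0.02  1.46 -0.02  0.95  1.13]
[[-0.001 -1.    -0.003]
 [-0.001 -0.003  1.   ]
 [-1.     0.001 -0.001]]
(array([ 0.15, -0.05, -0.07]), array([ 0.0989, -0.0012,  0.0009]))
```

View pics/s6.png

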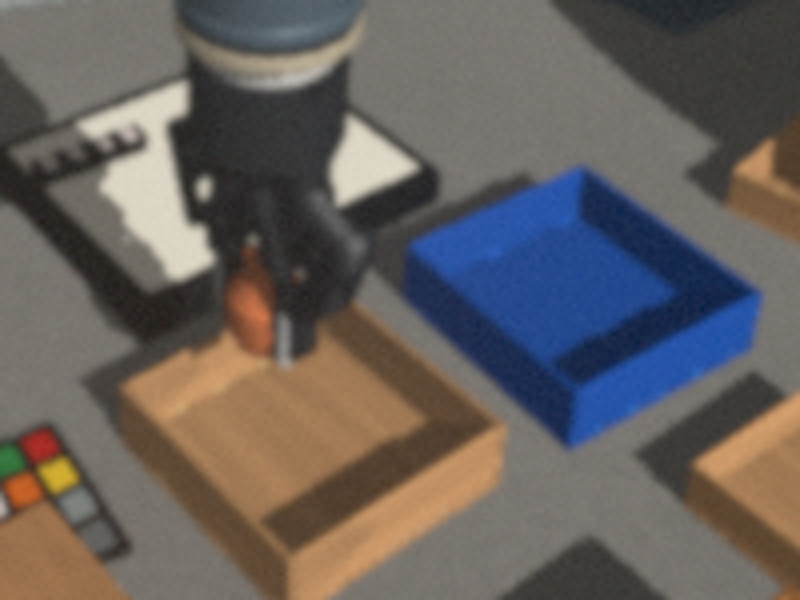

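{"method": "apply_moves", "body": {"steps": [0,0,0,0.025,0,0,0.2,0,0,0,0.05,0,0,0.2,0,0,0,0.075,0,0,0.2,0,0,0,0.088,0,0,0.2,0,0,0,0.096,0,0,0.2,0,0,0,0.099,0,0,0.2,0,0,0,0.099,0,0,0.2]}}

```text
time_s: 7.35
tcp_pos: [0.6618, 0.2715, 0.0012]
eef_rot: [0.501, -0.499, -0.5, -0.5]
ft_force: [-0.1, 0.7, 0.3]
width: 0.484
```

```bash
python3 - <<'E'
from h import *
st()
p,d=eyes.capture('scene'); c=p[200:350,260:460]; cv2.imwrite('pics/s7.png',cv2.resize(c,None,fx=4,fy=4,interpolation=cv2.INTER_CUBIC)[:,:,::-1])
E
```

```text
t 7.35 p [0.6618 0.2715 0.0012] F [-0.1  0.7  0.3] w 0.484 q [-0.46  0.85  0.02  1.52 -0.02  0.77  1.13]
[[ 0.001 -1.    -0.002]
 [ 0.    -0.002  1.   ]
 [-1.    -0.001  0.   ]]
```

View pics/s7.png

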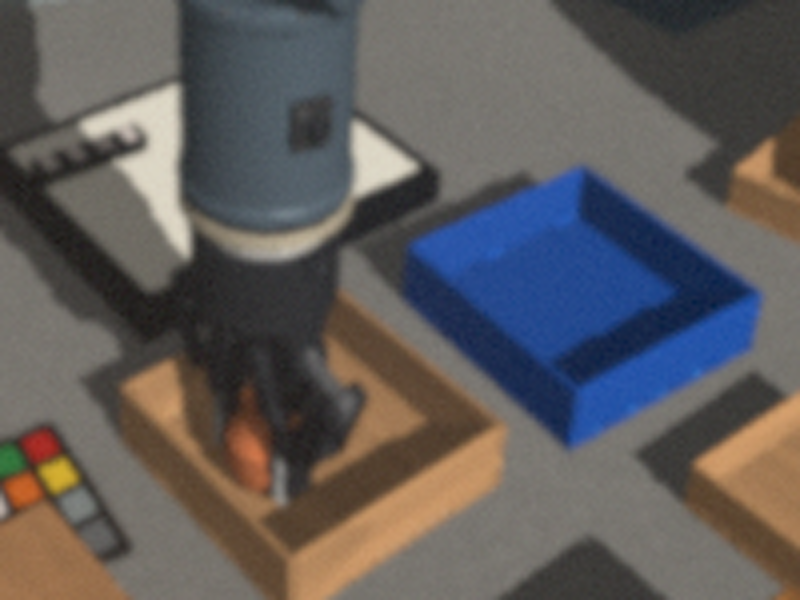

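{"method": "apply_moves", "body": {"steps": [0,0,0,0.003,0,0,0.2,0,0,0,0.003,0,0,0.2,0,0,0,0.003,0,0,0.55,0,0,0,0.003,0,0,0.65,0,0,0,0.003,0,0,0.75,0,0,0,0.003,0,0,0.75,0,0,0,-0.015,0,0,0.75,0,0,0,-0.05,0,0,0.75,0,0,0,-0.09,0,0,1,0,0,0,-0.11,0,0,1]}}

```text
time_s: 8.4
tcp_pos: [0.6629, 0.2721, 0.1145]
eef_rot: [0.501, -0.498, -0.5, -0.501]
ft_force: [1.0, 0.6, -0.4]
width: 1.002
```

```bash
python3 - <<'E'
from h import *
st();print(mv((.460,-.005,.10),88),mv((.460,-.005,.03),88))
p,d=eyes.capture('scene'); c=p[200:350,260:460]; cv2.imwrite('pics/s8.png',cv2.resize(c,None,fx=4,fy=4,interpolation=cv2.INTER_CUBIC)[:,:,::-1])
E
```

```text
t 8.4 p [0.6629 0.2721 0.1145] F [ 1.   0.6 -0.4] w 1.002 q [-0.47  0.73  0.02  1.44 -0.02  0.97  1.13]
[[ 0.004 -1.    -0.002]
 [ 0.002 -0.002  1.   ]
 [-1.    -0.004  0.002]]
(array([2.13, 0.1 , 0.22]), array([ 0.0132,  0.2036, -0.2767])) (array([2.13, 0.1 , 0.22]), array([ 0.0832,  0.2039, -0.2768]))
```

View pics/s8.png

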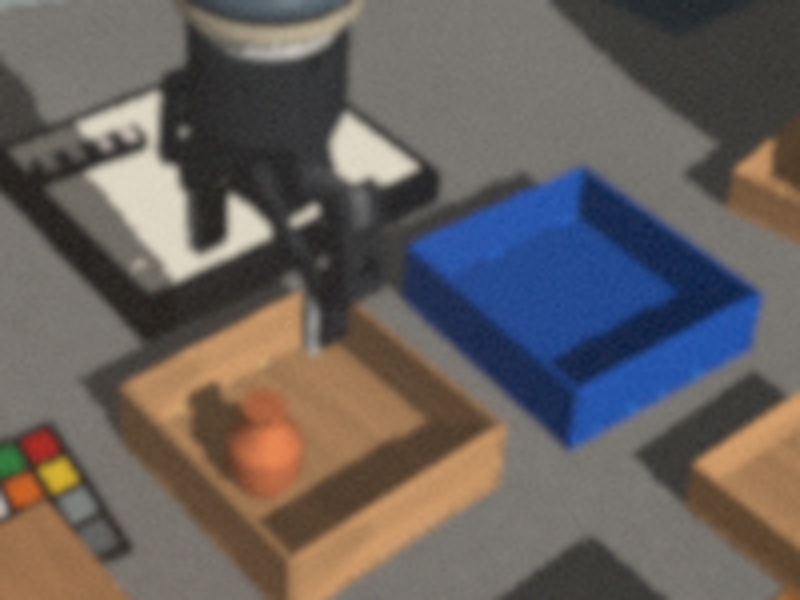

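The juglet stands upright in the finds tray at pixel (326,310). Now the whorl.

{"method": "apply_moves", "body": {"steps": [0,0,0,0,0.04,-0.05,1,2,0,0,0,0.075,-0.1,1,2,0,0,0,0.11,-0.15,1,2,0,0,0,0.15,-0.2,1,2,0,0,0.01,0.19,-0.25,1,2,0,0,0.03,0.204,-0.277,1,2,0,0,0.05,0.204,-0.277,1,2,0,0,0.07,0.204,-0.277,1,2,0,0,0.08,0.204,-0.277,1,2,0,0,0.09,0.204,-0.277,1,2,0,0,0.09,0.204,-0.277,1,2,0,0,0.09,0.204,-0.277,1]}}

```text
time_s: 9.65
tcp_pos: [0.459, -0.0049, 0.0209]
eef_rot: [-0.492, 0.507, 0.492, 0.508]
ft_force: [0.8, 0.5, 0.4]
width: 1.0
```

```bash
python3 - <<'E'
from h import *
st();print(mv((.460,-.005,.013),88))
p,d=eyes.capture('scene'); c=p[170:260,270:390]; cv2.imwrite('pics/s9.png',cv2.resize(c,None,fx=6,fy=6,interpolation=cv2.INTER_CUBIC)[:,:,::-1])
E
```

```text
t 9.65 p [ 0.459  -0.0049  0.0209] F [0.8 0.5 0.4] w 1.0 q [-0.09  0.57  0.    2.21 -0.    0.36  1.45]
[[ 0.001 -1.     0.031]
 [ 0.     0.031  1.   ]
 [-1.    -0.001  0.   ]]
(array([0.23, 0.02, 0.04]), array([ 0.0079, -0.001 , -0.0001]))
```

View pics/s9.png

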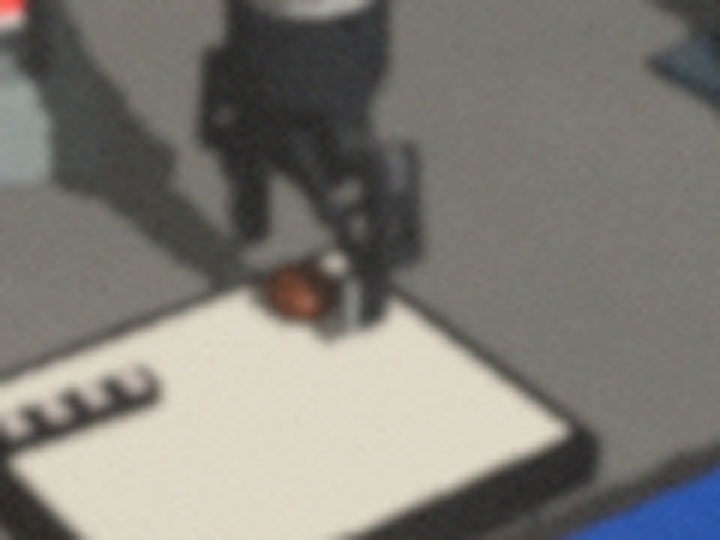

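{"method": "apply_moves", "body": {"steps": [0,0,0,0.004,0,0,1,0,0,0,0.008,0,0,1,0,0,0,0.008,0,0,0.8,0,0,0,0.008,0,0,0.6,0,0,0,0.008,0,0,0.5,0,0,0,0.008,0,0,0.4,0,0,0,0.008,0,0,0.3,0,0,0,0.008,0,0,0.2,0,0,0,0.008,0,0,0.2,0,0,0,0.008,0,0,0.2]}}

```text
time_s: 10.7
tcp_pos: [0.4638, -0.0061, 0.017]
eef_rot: [-0.495, 0.505, 0.489, 0.511]
ft_force: [-0.9, -1.8, 64.1]
width: 0.445
```

```bash
python3 - <<'E'
from h import *
st()
p,d=eyes.capture('scene'); c=p[170:260,270:390]; cv2.imwrite('pics/s10.png',cv2.resize(c,None,fx=6,fy=6,interpolation=cv2.INTER_CUBIC)[:,:,::-1])
E
```

```text
t 10.7 p [ 0.4638 -0.0061  0.017 ] F [-0.9 -1.8 64.1] w 0.445 q [-0.09  0.58  0.    2.21 -0.    0.34  1.45]
[[ 0.012 -0.999  0.033]
 [ 0.     0.033  0.999]
 [-1.    -0.012  0.001]]
```

View pics/s10.png

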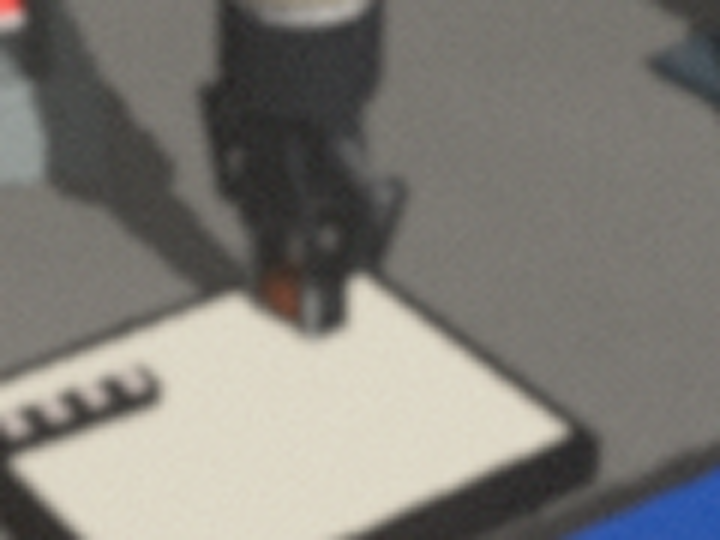

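{"method": "apply_moves", "body": {"steps": [0,0,0,-0.005,0,0,0.2,0,0,0,-0.015,0,0,0.2,0,0,0,-0.04,0,0,0.2,0,0,0,-0.07,0,0,0.2,0,0,0,-0.09,0,0,0.2,0,0,0,-0.09,0,0,0.2]}}

```text
time_s: 11.35
tcp_pos: [0.4593, -0.0058, 0.1051]
eef_rot: [-0.493, 0.507, 0.491, 0.509]
ft_force: [-0.7, 0.5, -0.2]
width: 0.436
```

```bash
python3 - <<'E'
from h import *
st();print(mv((.597,.272,.10),90))
p,d=eyes.capture('scene'); c=p[170:260,270:390]; cv2.imwrite('pics/s11.png',cv2.resize(c,None,fx=6,fy=6,interpolation=cv2.INTER_CUBIC)[:,:,::-1])
E
```

```text
t 11.35 p [ 0.4593 -0.0058  0.1051] F [-0.7  0.5 -0.2] w 0.436 q [-0.09  0.42  0.01  2.14 -0.    0.58  1.45]
[[ 0.004 -0.999  0.033]
 [ 0.     0.033  0.999]
 [-1.    -0.004  0.   ]]
(array([-1.87,  0.02,  0.22]), array([ 0.0057, -0.1285,  0.2822]))
```

View pics/s11.png

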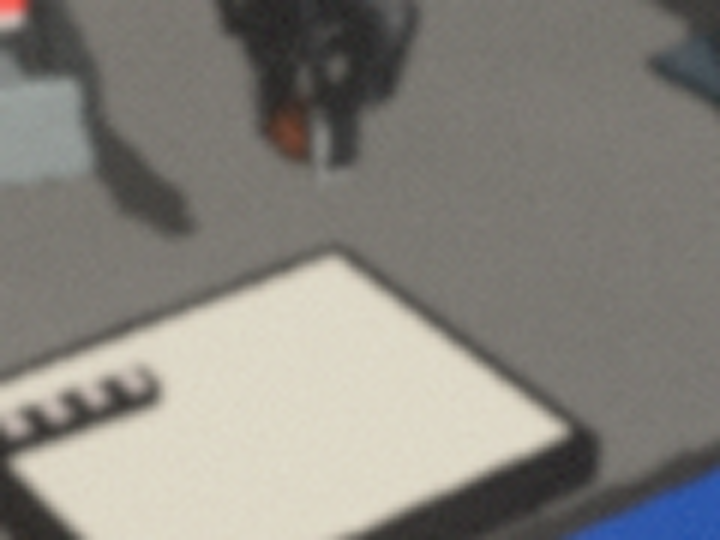

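{"method": "apply_moves", "body": {"steps": [0,0,0,0,-0.015,0.035,0.2,-1,0,0,0,-0.035,0.08,0.2,-2,0,0,0,-0.055,0.12,0.2,-2,0,0,0,-0.075,0.16,0.2,-2,0,0,0,-0.095,0.2,0.2,-2,0,0,0,-0.11,0.24,0.2,-2,0,0,0.006,-0.128,0.277,0.2,-2,0,0,0.02,-0.129,0.282,0.2,-2,0,0,0.04,-0.129,0.282,0.2,-2,0,0,0.06,-0.129,0.282,0.2,-2,0,0,0.08,-0.129,0.282,0.2,-2,0,0,0.095,-0.129,0.282,0.2,-2,0,0,0.1,-0.129,0.282,0.2,-2,0,0,0.1,-0.129,0.282,0.2]}}

```text
time_s: 12.8
tcp_pos: [0.5956, 0.2712, 0.0016]
eef_rot: [-0.5, 0.5, 0.501, 0.499]
ft_force: [0.0, -0.3, -0.0]
width: 0.436
```

```bash
python3 - <<'E'
from h import *
st()
p,d=eyes.capture('scene'); c=p[200:350,260:460]; cv2.imwrite('pics/s12.png',cv2.resize(c,None,fx=4,fy=4,interpolation=cv2.INTER_CUBIC)[:,:,::-1])
E
```

```text
t 12.8 p [0.5956 0.2712 0.0016] F [ 0.  -0.3 -0. ] w 0.436 q [-0.51  0.78  0.01  1.7  -0.01  0.66  1.09]
[[-0.002 -1.    -0.002]
 [-0.001 -0.002  1.   ]
 [-1.     0.002 -0.001]]
```

View pics/s12.png

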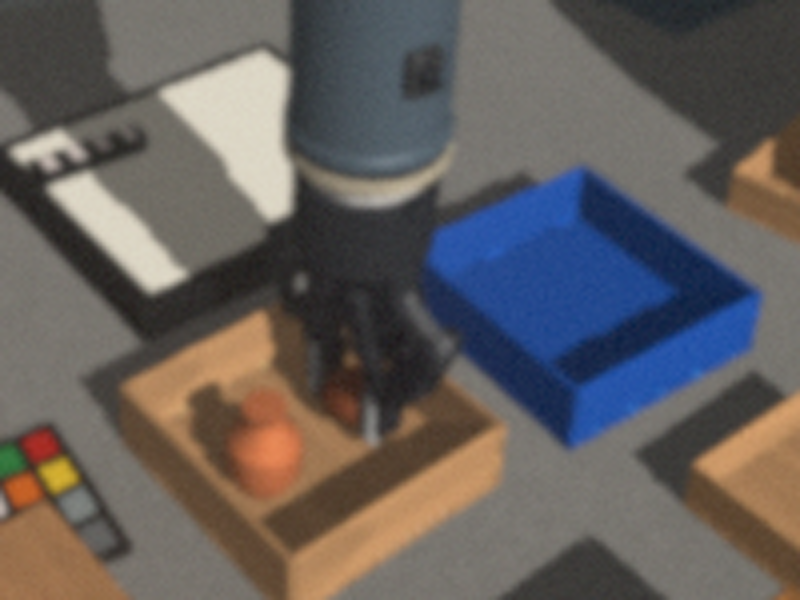

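{"method": "apply_moves", "body": {"steps": [0,0,0,0.005,0,0,0.2,0,0,0,0.008,0,0,0.2,0,0,0,0.008,0,0,0.2,0,0,0,0.008,0,0,0.5,0,0,0,0.008,0,0,0.6,0,0,0,0.008,0,0,0.7,0,0,0,0.008,0,0,0.75,0,0,0,-0.015,0,0,0.75,0,0,0,-0.05,0,0,0.75,0,0,0,-0.09,0,0,1,0,0,0,-0.11,0,0,1]}}

```text
time_s: 13.95
tcp_pos: [0.5976, 0.2723, 0.1162]
eef_rot: [0.501, -0.498, -0.5, -0.501]
ft_force: [0.0, 0.7, -0.4]
width: 1.001
```

```bash
python3 - <<'E'
from h import *
st();print(mv((.594,0,.05),86))
p,d=eyes.capture('scene'); c=p[200:350,260:460]; cv2.imwrite('pics/s13.png',cv2.resize(c,None,fx=4,fy=4,interpolation=cv2.INTER_CUBIC)[:,:,::-1])
E
```

```text
t 13.95 p [0.5976 0.2723 0.1162] F [ 0.   0.7 -0.4] w 1.001 q [-0.51  0.64  0.02  1.62 -0.02  0.88  1.09]
[[ 0.004 -1.    -0.002]
 [ 0.002 -0.002  1.   ]
 [-1.    -0.004  0.002]]
(array([4.13, 0.11, 0.21]), array([ 0.0657,  0.0044, -0.2724]))
```

View pics/s13.png

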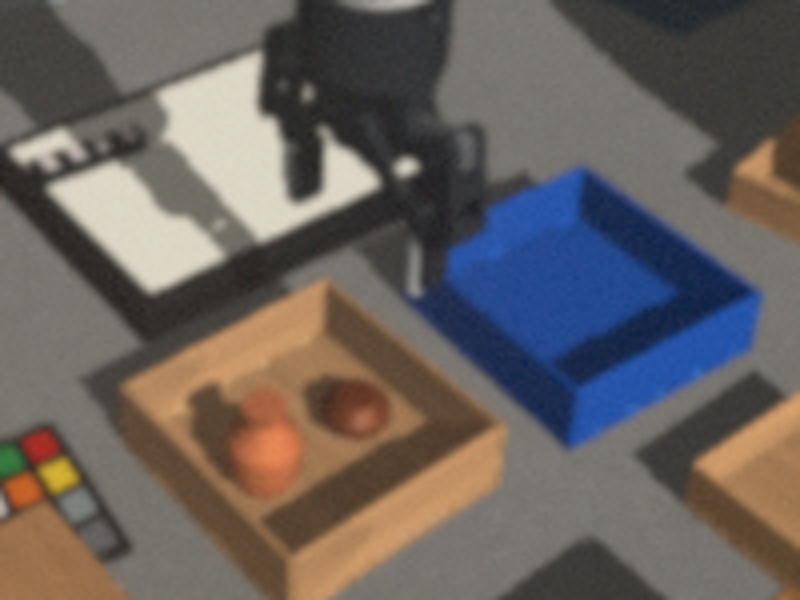

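{"method": "apply_moves", "body": {"steps": [0,0,0,0,0,-0.04,0.7,2,0,0,0,0,-0.08,0.7,4,0,0,0,0,-0.125,0.7,4,0,0,0,0,-0.17,0.7,4,0,0,0,0.002,-0.215,0.7,4,0,0,0.02,0.004,-0.255,0.7,4,0,0,0.04,0.004,-0.272,0.7,4,0,0,0.06,0.004,-0.272,0.7,4,0,0,0.08,0.004,-0.272,0.7,4,0,0,0.08,0.004,-0.272,0.7,4,0,0,0.08,0.004,-0.272,0.7]}}

```text
time_s: 15.1
tcp_pos: [0.5928, -0.0001, 0.0328]
eef_rot: [-0.483, 0.517, 0.483, 0.516]
ft_force: [0.5, 0.3, 1.0]
width: 0.698
```

```bash
python3 - <<'E'
from h import *
st();print(mv((.594,0,.023),86))
p,d=eyes.capture('scene'); c=p[190:270,240:350]; cv2.imwrite('pics/s14.png',cv2.resize(c,None,fx=6,fy=6,interpolation=cv2.INTER_CUBIC)[:,:,::-1])
E
```

```text
t 15.1 p [ 5.928e-01 -1.000e-04  3.280e-02] F [0.5 0.3 1. ] w 0.698 q [-0.09  0.67  0.01  1.86 -0.02  0.61  1.44]
[[-0.001 -0.998  0.067]
 [-0.     0.067  0.998]
 [-1.     0.001 -0.   ]]
(array([ 0.15, -0.01, -0.04]), array([ 0.0098, -0.0012,  0.0002]))
```

View pics/s14.png

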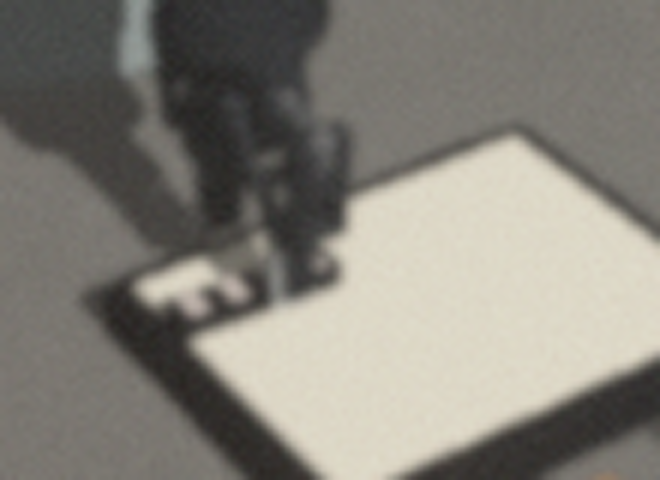

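{"method": "apply_moves", "body": {"steps": [0,0,0,0.005,0,0,0.6,0,0,0,0.009,0,0,0.5,0,0,0,0.009,0,0,0.4,0,0,0,0.009,0,0,0.3,0,0,0,0.009,0,0,0.1,0,0,0,0.009,0,0,0,0,0,0,0.009,0,0,0,0,0,0,0.009,0,0,0]}}

```text
time_s: 15.95
tcp_pos: [0.5931, -0.0002, 0.024]
eef_rot: [-0.483, 0.516, 0.483, 0.517]
ft_force: [-1.4, 0.1, 4.9]
width: 0.196
```

```bash
python3 - <<'E'
from h import *
st();print(mv((.4287,.2833,.12),87))
E
```

```text
t 15.95 p [ 5.931e-01 -2.000e-04  2.400e-02] F [-1.4  0.1  4.9] w 0.196 q [-0.09  0.69  0.01  1.86 -0.01  0.59  1.44]
[[ 0.    -0.998  0.067]
 [ 0.     0.067  0.998]
 [-1.    -0.     0.   ]]
(array([-0.86,  0.  ,  0.02]), array([-0.0961,  0.1831,  0.2718]))
```

{"method": "apply_moves", "body": {"steps": [0,0,0,-0.02,0,0,0,0,0,0,-0.05,0,0,0,0,0,0,-0.08,0.02,0.03,0,0,0,0,-0.09,0.045,0.065,0,0,0,0,-0.09,0.07,0.1,0,0,0,0,-0.09,0.095,0.135,0,0,0,0,-0.09,0.12,0.17,0,0,0,0,-0.09,0.14,0.205,0,0,0,0,-0.09,0.16,0.24,0,0,0,0,-0.09,0.183,0.272,0,0,0,0,-0.07,0.183,0.272,0,0,0,0,-0.05,0.183,0.272,0,0,0,0,-0.02,0.183,0.272,0,0,0,0,0.01,0.183,0.272,0,0,0,0,0.018,0.183,0.272,0,0,0,0,0.018,0.183,0.272,0]}}

```text
time_s: 17.55
tcp_pos: [0.428, 0.2829, 0.0048]
eef_rot: [-0.483, 0.517, 0.483, 0.516]
ft_force: [0.1, 0.3, -0.1]
width: 0.195
```

```bash
python3 - <<'E'
from h import *
st()
p,d=eyes.capture('scene'); c=p[200:350,260:460]; cv2.imwrite('pics/s15.png',cv2.resize(c,None,fx=4,fy=4,interpolation=cv2.INTER_CUBIC)[:,:,::-1])
E
```

```text
t 17.55 p [0.428  0.2829 0.0048] F [ 0.1  0.3 -0.1] w 0.195 q [-0.69  0.65  0.02  2.08 -0.03  0.42  0.86]
[[-0.002 -0.998  0.067]
 [-0.002  0.067  0.998]
 [-1.     0.002 -0.002]]
```

View pics/s15.png

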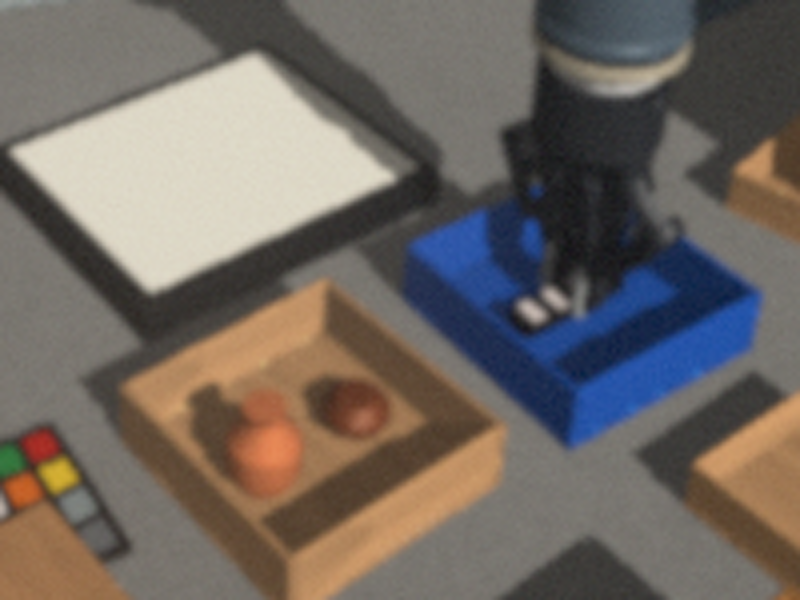

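{"method": "apply_moves", "body": {"steps": [0,0,0,0.004,0,0,0,0,0,0,0.005,0,0,0,0,0,0,0.005,0,0,0.25,0,0,0,0.005,0,0,0.4,0,0,0,0.005,0,0,0.5,0,0,0,0.005,0,0,0.5,0,0,0,-0.02,0,0,0.5,0,0,0,-0.06,0,0,0.5,0,0,0,-0.1,0,0,0.5,0,0,0,-0.15,0,0,0.3,0,0,0,-0.2,0,0,0,0,0,0,-0.2,0,0,0]}}

```text
time_s: 18.8
tcp_pos: [0.4313, 0.2853, 0.2121]
eef_rot: [-0.483, 0.513, 0.482, 0.52]
ft_force: [-0.1, 0.5, -0.6]
width: 0.008
```

```bash
python3 - <<'E'
from h import *
st()
p,d=eyes.capture('scene'); c=p[200:350,260:460]; cv2.imwrite('pics/s16.png',cv2.resize(c,None,fx=4,fy=4,interpolation=cv2.INTER_CUBIC)[:,:,::-1])
# box frame
yaw=np.radians(-20.9); C=np.array([.4912,-.3154,0]); Rb=R.from_euler('z',yaw)
def b2w(x,y,z): return (C+Rb.apply(np.array([x,y,z])/1000)).round(4)
for n,v in dict(hinge=(-40,55,92),tabtop=(-40,55-24,136),leverhinge=(30,-20,55),grip0=(62.5,-20,160),grip7=(30-110*np.sin(.4),-20,55+110*np.cos(.4)),armtip=(28,-40,92)).items(): print(n,b2w(*v),np.hypot(*b2w(*v)[:2]).round(3),proj('top',b2w(*v)).round(1),proj('scene',b2w(*v)).round(1))
E
```

```text
t 18.8 p [0.4313 0.2853 0.2121] F [-0.1  0.5 -0.6] w 0.008 q [-0.71  0.34  0.05  1.87 -0.02  0.92  0.85]
[[ 0.008 -0.998  0.068]
 [ 0.007  0.068  0.998]
 [-1.    -0.008  0.007]]
hinge [ 0.4735 -0.2497  0.092 ] 0.535 [[400.4 203.3]] [[270.4 172.4]]
tabtop [ 0.4649 -0.2722  0.136 ] 0.539 [[410.4 204.2]] [[268.1 156.8]]
leverhinge [ 0.5121 -0.3448  0.055 ] 0.617 [[428.1 191.7]] [[246.3 175.1]]
grip0 [ 0.5425 -0.3564  0.16  ] 0.649 [[439.  176.3]] [[233.  147.4]]
grip7 [ 0.4721 -0.3295  0.1563] 0.576 [[431.  200.3]] [[256.5 145.7]]
armtip [ 0.5031 -0.3628  0.092 ] 0.62 [[436.7 192.7]] [[245.  162.6]]
```

View pics/s16.png

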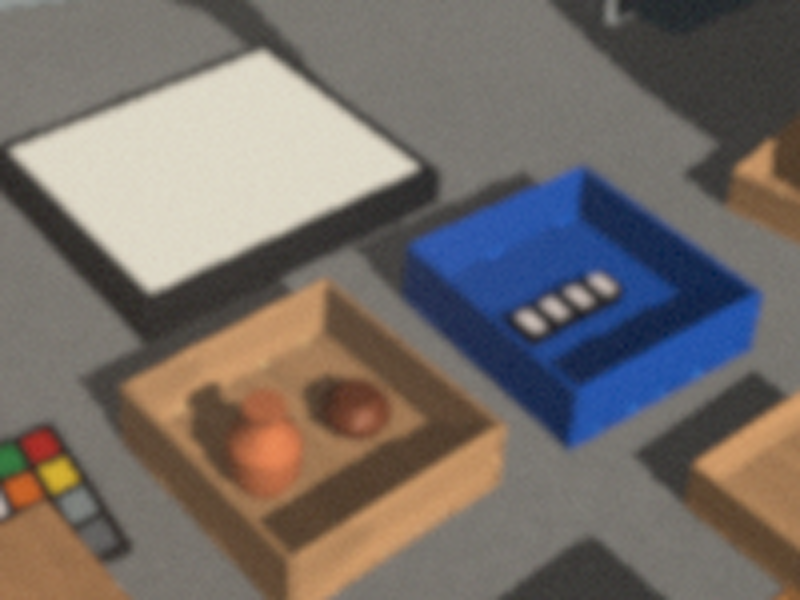

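Step 1 is done: the juglet and whorl are in the wooden tray, and the bar is in the blue tray at pixel (402,276). Next is the catch.

```bash
cat >> h.py <<'E'
YAW=np.radians(-20.9); BC=np.array([.4912,-.3154,0]); Rb=R.from_euler('z',YAW)
def b2w(x,y,z): return BC+Rb.apply(np.array([x,y,z])/1000)
def w2b(p): return (Rb.inv().apply(np.array(p)-BC)*1000).round(1)
E
python3 - <<'E'
from h import *
st()
t=b2w(-42,-5,0);print(t)
print(mv((t[0],t[1],.2121),69.1)); print(mv((.48,0,.2121),69.1))
E
```

```text
t 18.85 p [0.4302 0.2845 0.2091] F [ 0.3  0.4 -1.2] w 0.003 q [-0.71  0.35  0.05  1.88 -0.02  0.91  0.85]
[[ 0.005 -0.998  0.067]
 [ 0.004  0.068  0.998]
 [-1.    -0.005  0.005]]
[ 0.45017972 -0.30508803  0.        ]
(array([17.03,  0.3 ,  0.25]), array([-0.0054, -0.0598, -0.5869]))
(array([17.03,  0.3 ,  0.25]), array([-0.004 , -0.069 , -0.2805]))
```

{"method": "apply_moves", "body": {"steps": [0,0,0,0,-0.02,-0.04,0,4,0,0,0,-0.04,-0.09,0,8,0,0,0,-0.055,-0.14,0,12,0,0,0,-0.069,-0.19,0,17,0,0,0,-0.069,-0.24,0,17,0,0,0,-0.069,-0.29,0,17,0,0,0,-0.07,-0.34,0,17,0,0,0,-0.07,-0.39,0,17,0,0,0,-0.07,-0.44,0,17,0,0,0,-0.065,-0.49,0,17,0,0,0,-0.06,-0.54,0,17,0,0,0,-0.06,-0.57,0,17,0,0,0,-0.06,-0.587,0,17,0,0,0,-0.06,-0.587,0,17,0,0,0,-0.06,-0.587,0]}}

```text
time_s: 20.35
tcp_pos: [0.4485, -0.3055, 0.2046]
eef_rot: [-0.4, 0.583, 0.402, 0.582]
ft_force: [-0.1, 0.6, 0.2]
width: 0.0
```

```bash
python3 - <<'E'
from h import *
st();s=state();print(w2b(s['tcp_pos']));t=b2w(-42,-5,0);print(mv((t[0],t[1],.107),69.1))
p,d=eyes.capture('scene'); c=p[100:215,180:310]; cv2.imwrite('pics/s17.png',cv2.resize(c,None,fx=5,fy=5,interpolation=cv2.INTER_CUBIC)[:,:,::-1])
P=depthpts('scene',d)
print(proj('scene',[(s['tcp_pos'][0],s['tcp_pos'][1],s['tcp_pos'][2]+o) for o in (-.019,0,.01)]))
E
```

```text
t 20.35 p [ 0.4485 -0.3055  0.2046] F [-0.1  0.6  0.2] w 0.0 q [ 0.32  0.41  0.27  1.82 -0.13  0.94  1.86]
[[-0.002 -0.934  0.356]
 [ 0.001  0.356  0.934]
 [-1.     0.002  0.001]]
[-43.4  -6.  204.6]
(array([ 0.02,  0.03, -0.13]), array([ 0.0976, -0.0017,  0.0009]))
[[266.00068783 137.88433547]
 [265.59064218 132.29632477]
 [265.3719744  129.31915347]]
```

View pics/s17.png

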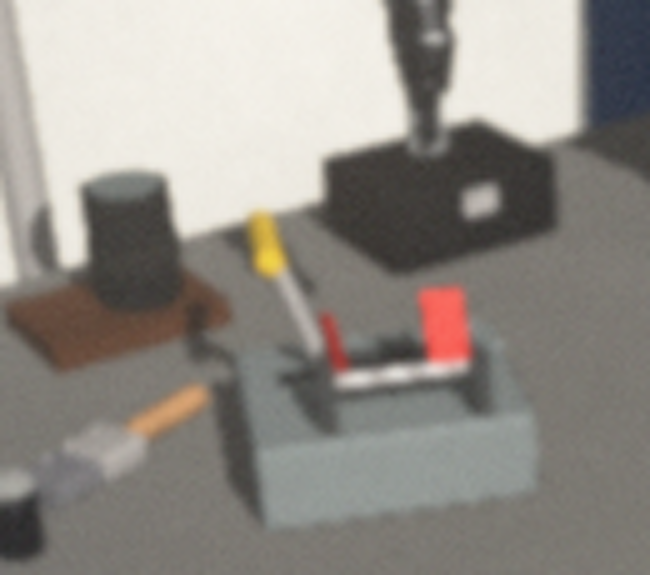

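{"method": "apply_moves", "body": {"steps": [0,0,0,0.03,0,0,0,0,0,0,0.06,0,0,0,0,0,0,0.08,0,0,0,0,0,0,0.09,0,0,0,0,0,0,0.097,0,0,0,0,0,0,0.097,0,0,0]}}

```text
time_s: 21.0
tcp_pos: [0.4492, -0.3055, 0.1084]
eef_rot: [-0.401, 0.582, 0.402, 0.582]
ft_force: [0.4, -0.3, 1.3]
width: -0.003
```

```bash
python3 - <<'E'
from h import *
st();s=state();print(w2b(s['tcp_pos']))
p,d=eyes.capture('scene'); c=p[100:215,180:310]; cv2.imwrite('pics/s18.png',cv2.resize(c,None,fx=5,fy=5,interpolation=cv2.INTER_CUBIC)[:,:,::-1])
p,d=eyes.capture('top'); c=p[150:240,380:480]; cv2.imwrite('pics/t18.png',cv2.resize(c,None,fx=5,fy=5,interpolation=cv2.INTER_CUBIC)[:,:,::-1])
E
```

```text
t 21.0 p [ 0.4492 -0.3055  0.1084] F [ 0.4 -0.3  1.3] w -0.003 q [ 0.35  0.52  0.23  1.93 -0.18  0.71  1.9 ]
[[-0.001 -0.935  0.355]
 [ 0.     0.355  0.935]
 [-1.     0.001  0.   ]]
[-42.8  -5.7 108.4]
```

View pics/s18.png

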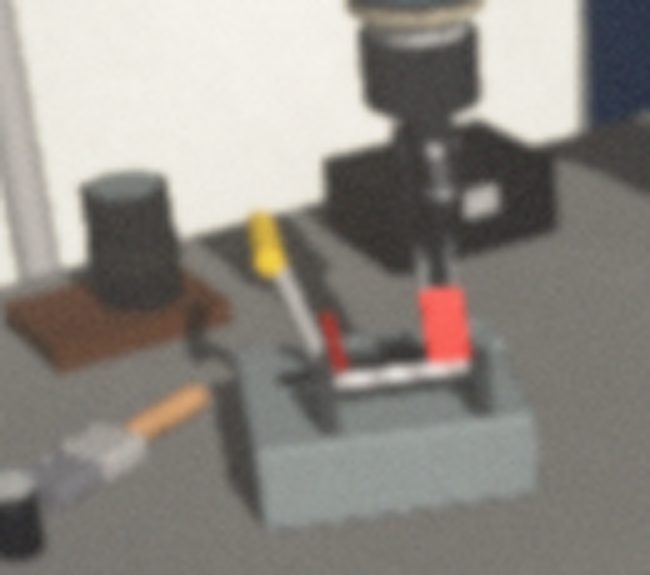

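View pics/t18.png

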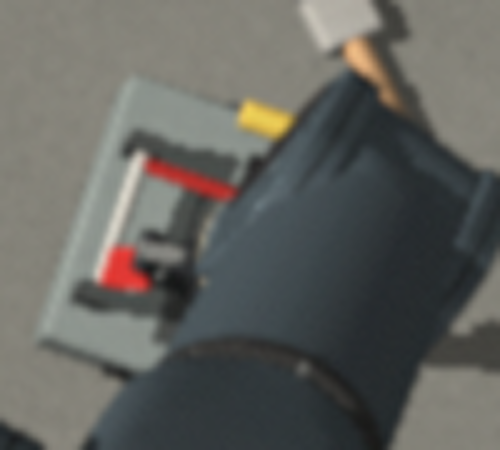

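{"method": "apply_moves", "body": {"steps": [0,0,0,0,0,0.01,0,0,0,0,0,0,0.02,0,0,0,0,0,0,0.03,0,0,0,0,0,0,0.036,0,0,0,0,0,0,0.042,0,0,0,0,0,0,0.048,0,0,0,0,0,0,0.052,0,0,0,0,0,0,0.055,0,0,0,0,0,0,0.055,0]}}

```text
time_s: 22.0
tcp_pos: [0.4687, -0.2543, 0.1085]
eef_rot: [-0.401, 0.582, 0.402, 0.582]
ft_force: [0.1, 0.3, 0.1]
width: 0.001
```

```bash
python3 - <<'E'
from h import *
st();s=state();print(w2b(s['tcp_pos']))
p,d=eyes.capture('scene'); c=p[100:215,180:310]; cv2.imwrite('pics/s19.png',cv2.resize(c,None,fx=5,fy=5,interpolation=cv2.INTER_CUBIC)[:,:,::-1])
for a in (.6,.8,1.0,1.2,1.3):
    print(a,proj('scene',[b2w(28,55-95*np.cos(a),92+95*np.sin(a)),b2w(-40,55+50*np.sin(a-.5),92+50*np.cos(a-.5))]).round(1).tolist())
E
```

```text
t 22.0 p [ 0.4687 -0.2543  0.1085] F [0.1 0.3 0.1] w 0.001 q [ 0.25  0.51  0.24  1.95 -0.18  0.69  1.81]
[[-0.    -0.935  0.356]
 [ 0.     0.356  0.935]
 [-1.     0.     0.   ]]
[-42.8  49.1 108.5]
0.6 [[244.1, 149.8], [269.7, 158.9]]
0.8 [[244.2, 147.1], [270.3, 160.8]]
1.0 [[244.5, 145.5], [271.0, 163.1]]
1.2 [[245.0, 145.1], [271.6, 165.9]]
1.3 [[245.3, 145.3], [271.9, 167.4]]
```

View pics/s19.png

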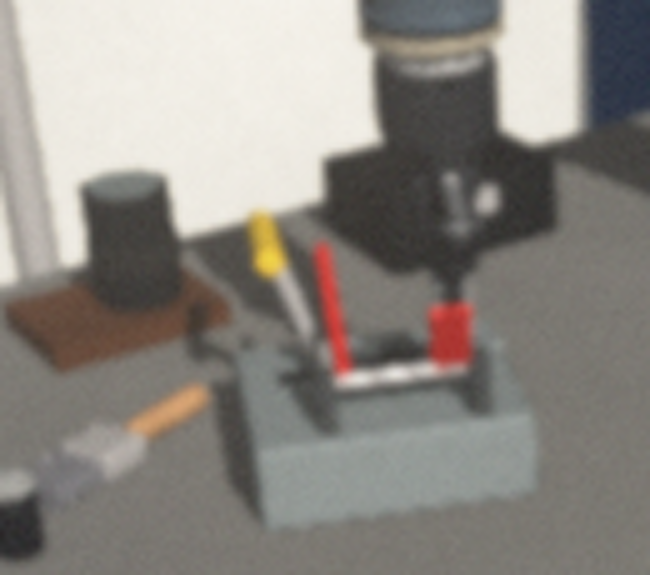

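{"method": "apply_moves", "body": {"steps": [0,0,0,0,0,0.005,0,0,0,0,0,0,0.01,0,0,0,0,0,0,0.015,0,0,0,0,0,0,0.02,0,0,0,0,0,0,0.022,0,0,0,0,0,0,0.022,0]}}

```text
time_s: 22.65
tcp_pos: [0.4767, -0.2336, 0.1087]
eef_rot: [-0.401, 0.582, 0.402, 0.582]
ft_force: [0.2, -0.5, 0.7]
width: -0.001
```

```bash
python3 - <<'E'
from h import *
st();s=state();print(w2b(s['tcp_pos']))
p,d=eyes.capture('scene'); c=p[100:215,180:310]; cv2.imwrite('pics/s20.png',cv2.resize(c,None,fx=5,fy=5,interpolation=cv2.INTER_CUBIC)[:,:,::-1])
E
```

```text
t 22.65 p [ 0.4767 -0.2336  0.1087] F [ 0.2 -0.5  0.7] w -0.001 q [ 0.2   0.51  0.24  1.96 -0.19  0.69  1.77]
[[ 0.    -0.935  0.355]
 [ 0.     0.355  0.935]
 [-1.     0.     0.   ]]
[-42.7  71.2 108.7]
```

View pics/s20.png

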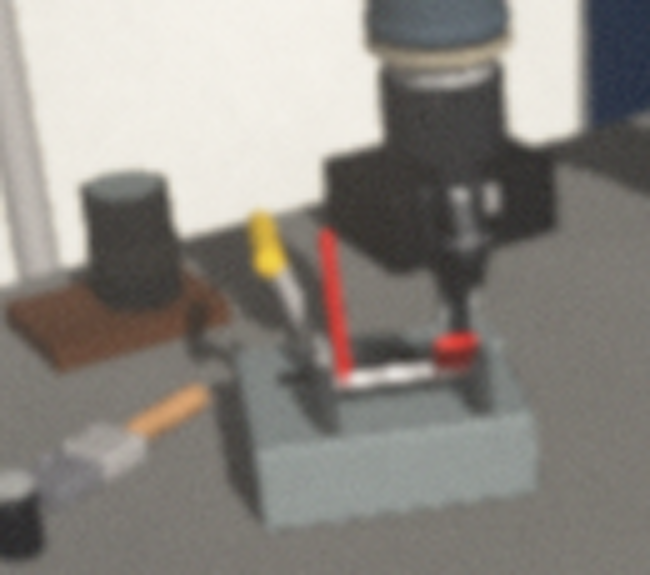

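The catch is at its stop: arm tip at (245.6,146) and tab top at row 167, which match the projections for about 1.3 rad. Next I retreat upward and go behind the lever.

```bash
python3 - <<'E'
from h import *
t=b2w(98,-20,0);print(t)
print(mv((t[0],t[1],.215),-20.9))
E
```

```text
[ 0.57561728 -0.36904441  0.        ]
(array([-8.993e+01,  2.000e-02,  1.000e-02]), array([-0.1063, -0.1406, -0.0912]))
```

{"method": "apply_moves", "body": {"steps": [0,0,0,-0.01,0,-0.01,0,0,0,0,-0.05,0,-0.01,0,0,0,0,-0.09,0,-0.01,0,8,0,0,-0.106,0,-0.02,0,16,0,0,-0.106,-0.01,-0.05,0,24,0,0,-0.106,-0.02,-0.08,0,32,0,0,-0.106,-0.04,-0.091,0,40,0,0,-0.106,-0.06,-0.091,0,48,0,0,-0.106,-0.08,-0.091,0,56,0,0,-0.106,-0.1,-0.091,0,64,0,0,-0.106,-0.12,-0.091,0,72,0,0,-0.106,-0.14,-0.091,0,80,0,0,-0.106,-0.141,-0.091,0,88,0,0,-0.106,-0.141,-0.091,0,90,0,0,-0.106,-0.141,-0.091,0,90,0,0,-0.106,-0.141,-0.091,0,90,0,0,-0.106,-0.141,-0.091,0]}}

```text
time_s: 24.4
tcp_pos: [0.5755, -0.3698, 0.2151]
eef_rot: [0.127, 0.696, -0.127, 0.696]
ft_force: [0.7, -0.2, 0.4]
width: -0.003
```

```bash
python3 - <<'E'
from h import *
st();s=state();print(w2b(s['tcp_pos']));t=b2w(98,-20,0);print(mv((t[0],t[1],.145),-20.9))
p,d=eyes.capture('scene'); c=p[100:215,180:310]; cv2.imwrite('pics/s21.png',cv2.resize(c,None,fx=5,fy=5,interpolation=cv2.INTER_CUBIC)[:,:,::-1])
E
```

```text
t 24.4 p [ 0.5755 -0.3698  0.2151] F [ 0.7 -0.2  0.4] w -0.003 q [ 0.13  0.69  0.7   1.43 -0.46  1.19  0.53]
[[ 0.     0.353  0.935]
 [-0.     0.935 -0.353]
 [-1.     0.     0.   ]]
[ 98.2 -20.7 215.1]
(array([ 0.2 ,  0.02, -0.  ]), array([ 0.0701,  0.0007, -0.0002]))
```

View pics/s21.png

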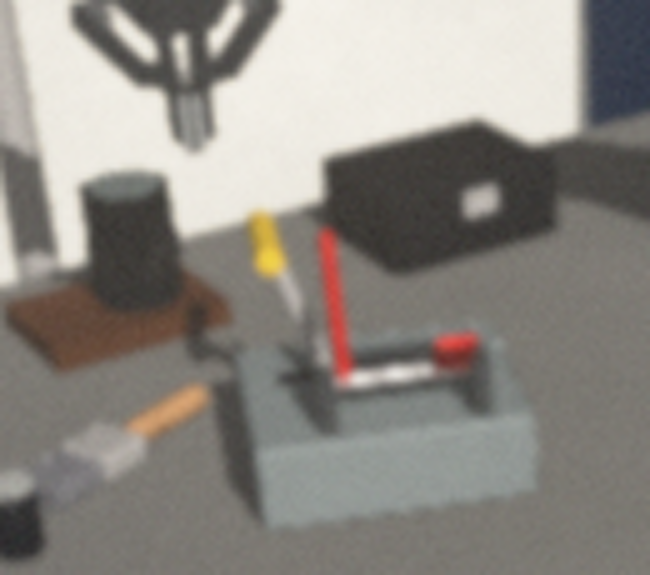

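{"method": "apply_moves", "body": {"steps": [0,0,0,0.03,0,0,0,0,0,0,0.055,0,0,0,0,0,0,0.07,0,0,0,0,0,0,0.07,0,0,0,0,0,0,0.07,0,-0.01,0]}}

```text
time_s: 24.95
tcp_pos: [0.5672, -0.3664, 0.1452]
eef_rot: [0.127, 0.695, -0.128, 0.696]
ft_force: [0.6, -0.5, 0.5]
width: 0.002
```

```bash
python3 - <<'E'
from h import *
st();s=state();print(w2b(s['tcp_pos']))
p,d=eyes.capture('scene'); c=p[100:215,180:310]; cv2.imwrite('pics/s22.png',cv2.resize(c,None,fx=5,fy=5,interpolation=cv2.INTER_CUBIC)[:,:,::-1])
E
```

```text
t 24.95 p [ 0.5672 -0.3664  0.1452] F [ 0.6 -0.5  0.5] w 0.002 q [ 0.14  0.73  0.67  1.55 -0.5   1.04  0.58]
[[ 0.001  0.355  0.935]
 [-0.001  0.935 -0.355]
 [-1.    -0.001  0.001]]
[ 89.2 -20.5 145.2]
```

View pics/s22.png

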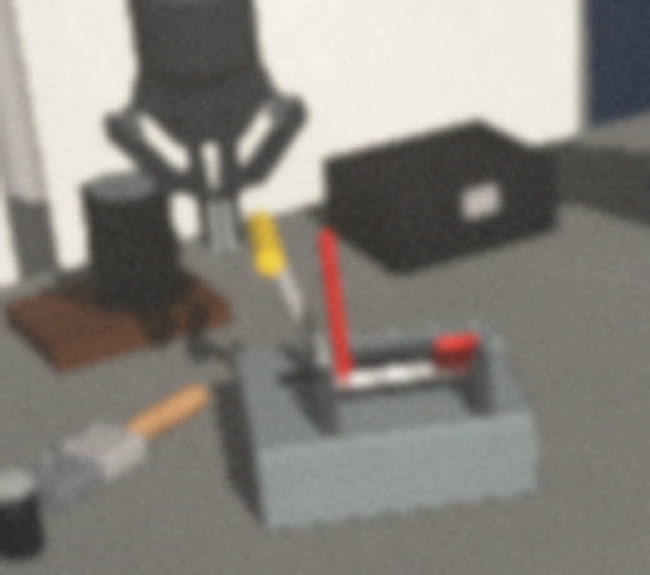

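{"method": "apply_moves", "body": {"steps": [0,0,0,0,0,-0.01,0,0,0,0,0,0,-0.02,0,0,0,0,0,0,-0.03,0,0,0,0,0,0,-0.04,0,0,0,0,0,0,-0.05,0,0,0,0,0.001,0,-0.058,0,0,0,0,0.002,0,-0.066,0,0,0,0,0.002,0,-0.072,0,0,0,0,0.002,0,-0.072,0]}}

```text
time_s: 25.9
tcp_pos: [0.4992, -0.3406, 0.144]
eef_rot: [0.128, 0.695, -0.128, 0.696]
ft_force: [2.6, -1.3, 5.3]
width: -0.003
```

```bash
python3 - <<'E'
from h import *
st();s=state();print(w2b(s['tcp_pos']), Rb.inv().apply(s['ft_force']))
p,d=eyes.capture('scene'); c=p[100:215,180:310]; cv2.imwrite('pics/s23.png',cv2.resize(c,None,fx=5,fy=5,interpolation=cv2.INTER_CUBIC)[:,:,::-1])
for a in (.3,.4,.5,.6,.7): print(a,(30-110*np.sin(a-.3)).round(1),proj('scene',b2w(30-110*np.sin(a-.3),-20,55+110*np.cos(a-.3))).round(1),proj('scene',b2w(30-110*np.sin(a-.3),15,55+110*np.cos(a-.3))).round(1))
E
```

```text
t 25.9 p [ 0.4992 -0.3406  0.144 ] F [ 2.6 -1.3  5.3] w -0.003 q [ 0.11  0.64  0.68  1.75 -0.49  0.93  0.63]
[[ 0.002  0.356  0.934]
 [-0.001  0.934 -0.356]
 [-1.    -0.     0.002]]
[ 16.4 -20.7 144. ] [ 2.91197441 -0.29967603  5.28953012]
0.3 30.0 [[243.1 144.8]] [[244.6 149. ]]
0.4 19.0 [[246.5 144.5]] [[248.1 148.8]]
0.5 8.1 [[249.9 144.6]] [[251.6 148.9]]
0.6 -2.5 [[253.3 145. ]] [[255.  149.3]]
0.7 -12.8 [[256.5 145.7]] [[258.3 150. ]]
```

View pics/s23.png

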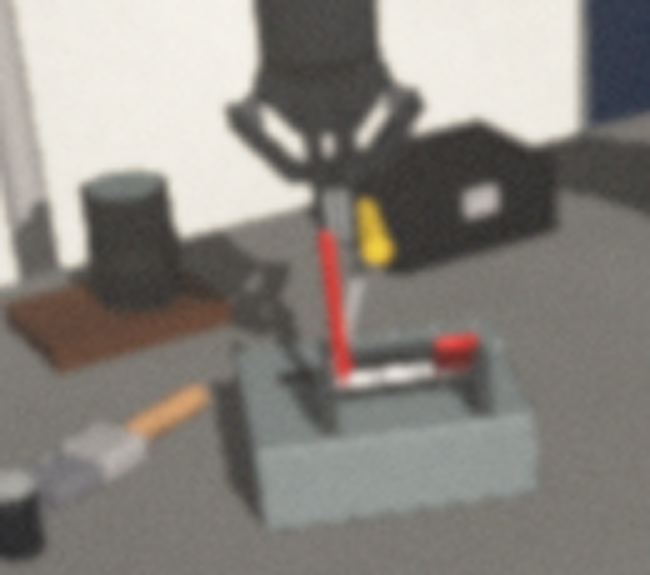

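{"method": "apply_moves", "body": {"steps": [0,0,0,0.002,0,-0.004,0,0,0,0,0.003,0,-0.008,0,0,0,0,0.003,0,-0.009,0,0,0,0,0.003,0,-0.009,0,0,0,0,0.003,0,-0.009,0,0,0,0,0.003,0,-0.009,0]}}

```text
time_s: 26.55
tcp_pos: [0.4915, -0.3375, 0.1399]
eef_rot: [0.128, 0.695, -0.128, 0.696]
ft_force: [4.6, -2.1, 2.9]
width: -0.0
```

```bash
python3 - <<'E'
from h import *
st();s=state();print(w2b(s['tcp_pos']), Rb.inv().apply(s['ft_force']))
p,d=eyes.capture('scene'); c=p[100:215,180:310]; cv2.imwrite('pics/s24.png',cv2.resize(c,None,fx=5,fy=5,interpolation=cv2.INTER_CUBIC)[:,:,::-1])
cv2.imwrite('pics/s24f.png',p[:,:,::-1])
hsv=cv2.cvtColor(p,cv2.COLOR_RGB2HSV);m=(hsv[...,0]>20)&(hsv[...,0]<32)&(hsv[...,1]>150);m[:,:240]=0;m[:,275:]=0;m[:130]=0;m[165:]=0
q=np.argwhere(m)[:,::-1];print(len(q),q.mean(0),q.min(0),q.max(0))
s=state();print(Rb.inv().apply(s['ft_force']))
E
```

```text
t 26.55 p [ 0.4915 -0.3375  0.1399] F [ 4.6 -2.1  2.9] w -0.0 q [ 0.11  0.63  0.68  1.77 -0.49  0.91  0.64]
[[ 0.001  0.356  0.935]
 [-0.001  0.935 -0.356]
 [-1.    -0.001  0.001]]
[  8.2 -20.5 139.9] [ 5.09554902 -0.34143739  2.92459964]
56 [257.08928571 147.28571429] [255 140] [260 153]
[ 5.66492357 -1.34044112  2.73863044]
```

View pics/s24.png

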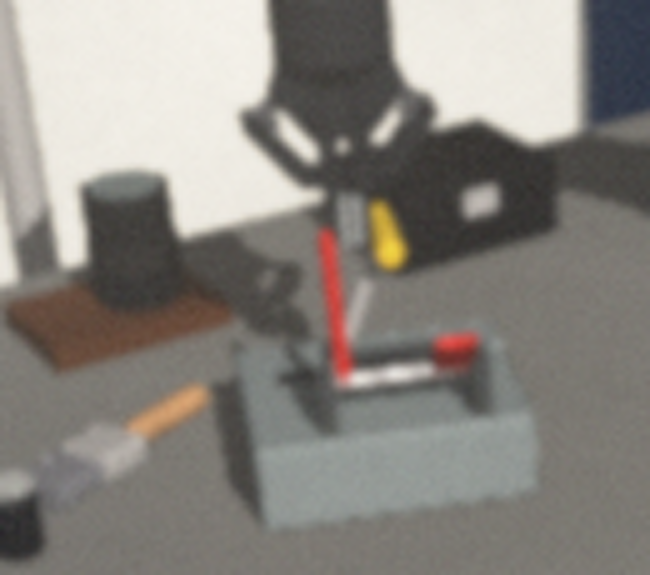

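View pics/s24f.png

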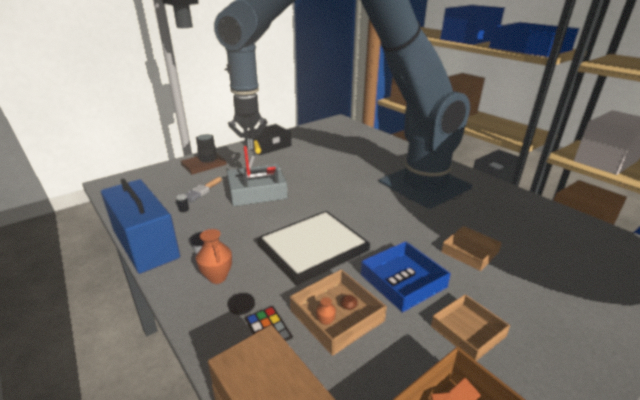

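The grip end is now at about pixel (258.5,150), so the lever is at about 0.69–0.7 rad with roughly 5.3 N of spring force on the fingers. The catch arm is still upright, the panel is empty, and the juglet, whorl and bar are in their trays. Handing in.

```bash
python3 - <<'E'
from workcell import ctrl
print(ctrl.hand_in())
E
```

```text
the job is handed in; nothing more can be done
None
```

The job is handed in with every step carried out in the order asked; no verdict was reported. It took about 26.6 s of the 72 s allowed.

- **Finds and bar:** I set the juglet and whorl down gently in the wooden finds tray and the scale bar in the blue kit tray. The last picture shows the juglet standing upright, all three released in their trays, and the panel empty.
- **Catch:** I pushed the tab over with closed fingers. In the picture the arm tip and tab top match about 1.3 rad, the stop.
- **Lever:** I pulled the grip to the front with closed fingers from behind. In the picture it stands at about 0.69 to 0.7 rad, and the wrist sensor showed 5 to 6 N along the pull, so it is held against its spring.
- **Other things on the table:** they look unmoved in the last picture. I did not measure their positions.

**What disagreed:**
- **Fingertip height:** the fingertips stood about 25 to 30 mm higher than the reported tool position and the description imply. My first juglet grip therefore closed on its shoulder. I saw this in the picture, reopened, went lower and then worked from the measured height.
- **Press on the panel:** gripping the whorl pressed the fingertips on the panel, with about 64 N showing at the wrist. That is under the 120 N wrist limit; the 40 N limit covers only the arm and the gripper's body.

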